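# Snap the bearing caps home and run the plate through the height gate

## Task

Fit every steel bearing cap on the black mat into a recess of the aluminium plate (any free recess, stud up) and snap it fully home by pressing its stud straight down with the wooden hand pusher, not with the bare fingers, while the plate stays on the loading side of the blue gate. Then stand the pusher upright on its cork pad and draw the plate by its upright handle under the gate until it meets the end stop, leaving the bearing ring, the oil jar and the screwdriver where they are.

Things in the scene. Friction and masses are not known exactly. Their poses are not given: they have to be found in the camera images.
- cap0: steel bearing cap, one of up to four alike (three or four are present): from below a spigot 31 mm in diameter and 8 mm high, a flange 40 mm in diameter and 6 mm thick (its lower edge bevelled), and a round stud 26 mm in diameter and 22 mm high; 36 mm high in all, about 150 g. It lies stud up on the mat and may be turned any way. Origin at the centre of its flat underside, z along the stud.
- cap1: steel bearing cap, one of up to four alike (three or four are present): from below a spigot 31 mm in diameter and 8 mm high, a flange 40 mm in diameter and 6 mm thick (its lower edge bevelled), and a round stud 26 mm in diameter and 22 mm high; 36 mm high in all, about 150 g. It lies stud up on the mat and may be turned any way. Origin at the centre of its flat underside, z along the stud.
- cap2: steel bearing cap, one of up to four alike (three or four are present): from below a spigot 31 mm in diameter and 8 mm high, a flange 40 mm in diameter and 6 mm thick (its lower edge bevelled), and a round stud 26 mm in diameter and 22 mm high; 36 mm high in all, about 150 g. It lies stud up on the mat and may be turned any way. Origin at the centre of its flat underside, z along the stud.
- cap3: steel bearing cap, one of up to four alike (three or four are present): from below a spigot 31 mm in diameter and 8 mm high, a flange 40 mm in diameter and 6 mm thick (its lower edge bevelled), and a round stud 26 mm in diameter and 22 mm high; 36 mm high in all, about 150 g. It lies stud up on the mat and may be turned any way. Origin at the centre of its flat underside, z along the stud.
- recess0 (a point): centre of the mouth of a round recess in the plate (43 mm wide, 22 mm deep). Sprung balls in its wall let a cap set in it rest with its underside 11 mm below the mouth (stud top 25 mm above the plate); 12 to 16 N straight down snaps it past them to the floor, 22 mm below the mouth (stud top 14 mm above the plate), where they hold it. y: slide travel.
- recess1 (a point): centre of the mouth of a round recess in the plate (43 mm wide, 22 mm deep). Sprung balls in its wall let a cap set in it rest with its underside 11 mm below the mouth (stud top 25 mm above the plate); 12 to 16 N straight down snaps it past them to the floor, 22 mm below the mouth (stud top 14 mm above the plate), where they hold it. y: slide travel.
- recess2 (a point): centre of the mouth of a round recess in the plate (43 mm wide, 22 mm deep). Sprung balls in its wall let a cap set in it rest with its underside 11 mm below the mouth (stud top 25 mm above the plate); 12 to 16 N straight down snaps it past them to the floor, 22 mm below the mouth (stud top 14 mm above the plate), where they hold it. y: slide travel.
- recess3 (a point): centre of the mouth of a round recess in the plate (43 mm wide, 22 mm deep). Sprung balls in its wall let a cap set in it rest with its underside 11 mm below the mouth (stud top 25 mm above the plate); 12 to 16 N straight down snaps it past them to the floor, 22 mm below the mouth (stud top 14 mm above the plate), where they hold it. y: slide travel.
- plate_mid (a point): centre of the top of the aluminium plate (136 mm square, 34 mm thick, its top 54 mm above the bench) with four recesses two by two, 33 mm either way from this point; y is the direction in which it slides towards the gate and the stop, z up.
- handle_top (a point): top end of the plate's upright steel handle, a round bar 14 mm in diameter with a 12 mm long black cap of 17 mm at its top; it stands 125 mm behind the plate's centre (in -y), its top 116 mm above the bench, free to grip down to 63 mm above the bench.
- slide (a joint): travel of the plate along the bed in m: it starts near 0 (0 to 0.03, loading side) and ends against the stop at 0.19; it slides with about 2 N of friction and stays where it is left.
- bed: fixed dark steel slide bed, 160 by 360 mm, with two rails and a blue gate. Origin on the bench under the plate's centre at slide 0, y along the travel. The gate bar crosses it 130 to 150 mm ahead of the origin (in y), on posts 77 mm either side; its underside is 18.5 mm above the plate's top, so caps snapped home pass and proud ones strike it; the bar's top is 84.5 mm above the bench.
- pusher: wooden hand pusher standing upright: flat round steel foot 44 mm in diameter and 10 mm high, above it a round wooden grip 24 mm in diameter to a total height of 60 mm, 200 g. Origin at the centre of the underside of its foot, z up along its axis.
- pad: fixed round cork pad, 72 mm in diameter and 2 mm thick, where the pusher stands at the start and belongs at the end. Origin at the centre of its underside.
- mat: fixed black rubber mat, 190 mm square and 2 mm thick, on which the caps lie about 84 mm apart. Origin at the centre of its underside.
- bearing: bystander: steel bearing ring 42 mm in diameter, 13 mm high. Origin at the centre of its underside. Leave alone.
- oiler: bystander: small white plastic oil jar 44 mm in diameter, 55 mm high. Origin at the centre of its underside. Leave alone.
- driver: bystander: screwdriver lying between the robot and the bed. Leave alone.

How it is judged:
On the way, in this order (a step that is already met when the one before it is completed fails the run):
1. the pusher presses on a cap ((contact force between pusher and cap0 above 3 N or contact force between pusher and cap1 above 3 N or contact force between pusher and cap2 above 3 N or contact force between pusher and cap3 above 3 N)), for 0.02 s.
2. every cap is snapped home in a recess while the plate is still on the loading side (((horizontal distance between cap0 and recess0 below 0.004 m and z of cap0 in the frame of recess0 between -0.026 and -0.0195 m and angle between cap0's own z axis and vertical below 0.08 rad) or (horizontal distance between cap0 and recess1 below 0.004 m and z of cap0 in the frame of recess1 between -0.026 and -0.0195 m and angle between cap0's own z axis and vertical below 0.08 rad) or (horizontal distance between cap0 and recess2 below 0.004 m and z of cap0 in the frame of recess2 between -0.026 and -0.0195 m and angle between cap0's own z axis and vertical below 0.08 rad) or (horizontal distance between cap0 and recess3 below 0.004 m and z of cap0 in the frame of recess3 between -0.026 and -0.0195 m and angle between cap0's own z axis and vertical below 0.08 rad)) and ((horizontal distance between cap1 and recess0 below 0.004 m and z of cap1 in the frame of recess0 between -0.026 and -0.0195 m and angle between cap1's own z axis and vertical below 0.08 rad) or (horizontal distance between cap1 and recess1 below 0.004 m and z of cap1 in the frame of recess1 between -0.026 and -0.0195 m and angle between cap1's own z axis and vertical below 0.08 rad) or (horizontal distance between cap1 and recess2 below 0.004 m and z of cap1 in the frame of recess2 between -0.026 and -0.0195 m and angle between cap1's own z axis and vertical below 0.08 rad) or (horizontal distance between cap1 and recess3 below 0.004 m and z of cap1 in the frame of recess3 between -0.026 and -0.0195 m and angle between cap1's own z axis and vertical below 0.08 rad)) and ((horizontal distance between cap2 and recess0 below 0.004 m and z of cap2 in the frame of recess0 between -0.026 and -0.0195 m and angle between cap2's own z axis and vertical below 0.08 rad) or (horizontal distance between cap2 and recess1 below 0.004 m and z of cap2 in the frame of recess1 between -0.026 and -0.0195 m and angle between cap2's own z axis and vertical below 0.08 rad) or (horizontal distance between cap2 and recess2 below 0.004 m and z of cap2 in the frame of recess2 between -0.026 and -0.0195 m and angle between cap2's own z axis and vertical below 0.08 rad) or (horizontal distance between cap2 and recess3 below 0.004 m and z of cap2 in the frame of recess3 between -0.026 and -0.0195 m and angle between cap2's own z axis and vertical below 0.08 rad)) and ((horizontal distance between cap3 and recess0 below 0.004 m and z of cap3 in the frame of recess0 between -0.026 and -0.0195 m and angle between cap3's own z axis and vertical below 0.08 rad) or (horizontal distance between cap3 and recess1 below 0.004 m and z of cap3 in the frame of recess1 between -0.026 and -0.0195 m and angle between cap3's own z axis and vertical below 0.08 rad) or (horizontal distance between cap3 and recess2 below 0.004 m and z of cap3 in the frame of recess2 between -0.026 and -0.0195 m and angle between cap3's own z axis and vertical below 0.08 rad) or (horizontal distance between cap3 and recess3 below 0.004 m and z of cap3 in the frame of recess3 between -0.026 and -0.0195 m and angle between cap3's own z axis and vertical below 0.08 rad)) and value of joint slide below 0.07 m), for 0.2 s.
At the end, for the whole second after the job is handed in: every cap that is present is in a recess of the plate, upright within 0.08 rad, centred within 4 mm and with its underside at least 19.5 mm below the mouth; the slide is at its stop (over 0.183 m); the pusher stands upright on the cork pad, within 24 mm of its centre; all at rest (((horizontal distance between cap0 and recess0 below 0.004 m and z of cap0 in the frame of recess0 between -0.026 and -0.0195 m and angle between cap0's own z axis and vertical below 0.08 rad) or (horizontal distance between cap0 and recess1 below 0.004 m and z of cap0 in the frame of recess1 between -0.026 and -0.0195 m and angle between cap0's own z axis and vertical below 0.08 rad) or (horizontal distance between cap0 and recess2 below 0.004 m and z of cap0 in the frame of recess2 between -0.026 and -0.0195 m and angle between cap0's own z axis and vertical below 0.08 rad) or (horizontal distance between cap0 and recess3 below 0.004 m and z of cap0 in the frame of recess3 between -0.026 and -0.0195 m and angle between cap0's own z axis and vertical below 0.08 rad)) and ((horizontal distance between cap1 and recess0 below 0.004 m and z of cap1 in the frame of recess0 between -0.026 and -0.0195 m and angle between cap1's own z axis and vertical below 0.08 rad) or (horizontal distance between cap1 and recess1 below 0.004 m and z of cap1 in the frame of recess1 between -0.026 and -0.0195 m and angle between cap1's own z axis and vertical below 0.08 rad) or (horizontal distance between cap1 and recess2 below 0.004 m and z of cap1 in the frame of recess2 between -0.026 and -0.0195 m and angle between cap1's own z axis and vertical below 0.08 rad) or (horizontal distance between cap1 and recess3 below 0.004 m and z of cap1 in the frame of recess3 between -0.026 and -0.0195 m and angle between cap1's own z axis and vertical below 0.08 rad)) and ((horizontal distance between cap2 and recess0 below 0.004 m and z of cap2 in the frame of recess0 between -0.026 and -0.0195 m and angle between cap2's own z axis and vertical below 0.08 rad) or (horizontal distance between cap2 and recess1 below 0.004 m and z of cap2 in the frame of recess1 between -0.026 and -0.0195 m and angle between cap2's own z axis and vertical below 0.08 rad) or (horizontal distance between cap2 and recess2 below 0.004 m and z of cap2 in the frame of recess2 between -0.026 and -0.0195 m and angle between cap2's own z axis and vertical below 0.08 rad) or (horizontal distance between cap2 and recess3 below 0.004 m and z of cap2 in the frame of recess3 between -0.026 and -0.0195 m and angle between cap2's own z axis and vertical below 0.08 rad)) and ((horizontal distance between cap3 and recess0 below 0.004 m and z of cap3 in the frame of recess0 between -0.026 and -0.0195 m and angle between cap3's own z axis and vertical below 0.08 rad) or (horizontal distance between cap3 and recess1 below 0.004 m and z of cap3 in the frame of recess1 between -0.026 and -0.0195 m and angle between cap3's own z axis and vertical below 0.08 rad) or (horizontal distance between cap3 and recess2 below 0.004 m and z of cap3 in the frame of recess2 between -0.026 and -0.0195 m and angle between cap3's own z axis and vertical below 0.08 rad) or (horizontal distance between cap3 and recess3 below 0.004 m and z of cap3 in the frame of recess3 between -0.026 and -0.0195 m and angle between cap3's own z axis and vertical below 0.08 rad)) and value of joint slide above 0.183 m and horizontal distance between pusher and pad below 0.024 m and angle between pusher's own z axis and vertical below 0.08 rad and height (world z) of pusher below 0.006 m and linear speed of each of pusher, cap0, cap1, cap2, cap3 below 0.02 m/s); the robot touches nothing.
It fails at once if a cap is pressed into its recess with the bare fingers ((z of cap0 in the frame of plate_mid between -0.028 and -0.017 m and horizontal distance between cap0 and plate_mid below 0.06 m and angle between cap0's own z axis and vertical below 0.15 rad and contact force between the fingers and cap0 above 5 N) or (z of cap1 in the frame of plate_mid between -0.028 and -0.017 m and horizontal distance between cap1 and plate_mid below 0.06 m and angle between cap1's own z axis and vertical below 0.15 rad and contact force between the fingers and cap1 above 5 N) or (z of cap2 in the frame of plate_mid between -0.028 and -0.017 m and horizontal distance between cap2 and plate_mid below 0.06 m and angle between cap2's own z axis and vertical below 0.15 rad and contact force between the fingers and cap2 above 5 N) or (z of cap3 in the frame of plate_mid between -0.028 and -0.017 m and horizontal distance between cap3 and plate_mid below 0.06 m and angle between cap3's own z axis and vertical below 0.15 rad and contact force between the fingers and cap3 above 5 N)).
It fails at once if a bystander is moved by more than 3 cm (distance of any of bearing, oiler, driver from where it was at the start of the episode above 0.03 m).
Of cap0, cap1, cap2, cap3 only 3 to 4 are there at a start; the rules pass over those that are not, and their reading is None.
At some moment in a run one of pusher may be knocked a few centimetres aside while the robot is not near it.
It also fails if it takes over 210 s, if anything falls off the work surface, if the arm or the gripper's body presses on something with over 40 N, if the wrist force passes 120 N, or if a joint passes its speed limit or range.

## Robot

A 6-joint arm with a two-finger parallel gripper is mounted at the origin on the work surface. World frame = base frame: x ahead of the robot, y to its left, z up, the work surface at z = 0. Lengths are in m, angles in rad, forces in N, time in s.
With the tool pointing down it reaches from about 0.35 to 0.975 m from the base axis. Payload 7.1 kg.
Tool frame: the origin (TCP) lies midway between the tips of the shut fingers; the grasp point (between the pads) lies 19 mm behind it (arm.grip_depth is the distance from the TCP to the grasp point, in m); z points along the fingers, y is the line along which they close (so a half turn about z gives the same grasp; the last joint's range is limited). The gripper opens to 88 mm and grips with 3 to 60 N. Pads are 20 mm wide; open, the fingers measure 115 mm over their backs; the gripper's body (75 mm by 178 mm) begins 61 mm behind the grasp point.
Start: joints at [1.128, 0.423, 1.63, -0, 1.089, -0.019], TCP at [0.257, 0.57, 0.223] pointing down, gripper open.
Joint ranges: [-3, 3], [-0.9, 2.11], [0.09, 2.58], [-1.31, 4.45], [0.11, 2.69], [-2.54, 2.54]. Speed limits (rad/s): [2.39, 2.39, 3.01, 3.14, 3.14, 3.14].

## Interface

Orientations are given as a rotation vector (axis times angle).
In Python, from bench import sensors, viewer, ticket, models, arm gives the robot as it stands.
- The arm moves only by the tool send_rows, never from a script. Its argument "motion" is a list of rows, each a list of 6 numbers: the shift along the tool's x, y, z in cm, then the turn, a rotation vector about the tool's x, y, z in rad. In form: [[x, y, z, ax, ay, az], ...]. A call has 1 to 12 rows; each row is the pose to reach, as a shift and turn from the pose commanded when the call began, along the tool's axes at that moment; what a row does not reach only later rows make up. A row lasts 1/12 s, in which the tool goes at most 41.7 mm and 7.16 degrees, less where a joint would pass 70% of its speed; a pose out of reach is approached as far as the arm can. A call with a gripper value outside its range is refused whole. "claw" is the closure, from 0 (fully open) to 1 (shut), set as the call begins (left out, the last holds). The fingers move at their own pace and stop on an object; the grip force is fixed at half the most. Time passes only in rows, so rows that repeat a pose let the fingers close. It gives the time, the measured TCP pose, the force, the opening and the grip force at its end, in the units of the state.
- sensors.get_obs(): the state, without advancing time (a new reading comes with each control period).
- viewer.capture(name): name is "scene" or "top" or "wrist"; returns a dict with "frame" (384x512x3 uint8, red, green, blue), "K" (3x3 intrinsics, pixels), "pose" (4x4, takes a point from camera to world coordinates). Camera axes: x right, y down, z forward; pixel columns grow to the right and rows downward; lengths in m; the calibration is good to about 2 mm. A picture is of the moment at which its call begins. There is no depth.
- ticket.sign_off(): hands the job in; it is judged then, once.
Trained networks look in the newest picture that a camera, given by its name, has taken for a name from the list of things; names that differ only in an ending like _2 or _b are one class to them, and where a whole thing is asked for, a point or a joint stands for the part that bears it (a point fixed in the world has none). Each returns a list of dicts, best first, with "p" (0 to 1); they miss things now and then, are a little off and sometimes report something else, mostly with a low value. They report only what shows in the picture. A call takes as long as a camera call.
- models.recognise(label, camera): "extent" ([left, top, right, bottom] in pixels, round what is visible of it).
- models.spot_point(label, camera): "pixel" ([column, row] in pixels: a listed point, or the origin of a listed thing).
The state is a dict: "t": time; "joints": joint angles; "joint_velocities": joint speeds; "joint_efforts": joint torques, N m; "tcp_pos": TCP position; "tool_rot": TCP orientation; "force": force on the tool from outside, world axes, zero at the start; "ft_torque": the same for the moment, N m; "gripper_width": finger opening in m; "grip_force": force on a finger pad.
Only numpy, scipy, OpenCV 4.12 (cv2) and the standard library are available. Lean on these libraries where they do the work, as an engineer would, in place of code of your own. Each camera call takes 0.05 s, during which the arm holds its last target. There are 200 camera calls.

## Working session

There is one attempt and no reset: what is moved stays moved. The work goes in short steps, Python scripts to look and compute and a tool call to move; the robot and the scene stay as the last step left them, time stands still between calls to the robot, and variables do not carry over. Pictures are saved under pics/ and viewed, at most 15 in all, crops included, and the job is handed in when it is done.

Besides the shell and the picture viewer there is one more tool, called after "Emit:" by a JSON object that holds its "name" and its "arguments". send_rows: Moves the arm, as the interface text tells. Its arguments: {"type":"object","properties":{"motion":{"type":"array","items":{"type":"array","items":{"type":"number"}}},"claw":{"type":"number"}},"required":["motion"]}

```bash
mkdir -p pics; ls; cat > h.py <<'E'
import numpy as np,cv2
from scipy.spatial.transform import Rotation as R
from bench import sensors,viewer,ticket,models,arm
def cap(n,save=None):
    c=viewer.capture(n)
    if save: cv2.imwrite('pics/'+save,c['frame'][:,:,::-1])
    return c
def ray(c,px,z):
    d=np.linalg.inv(c['K'])@[px[0],px[1],1]; P=c['pose']; d=P[:3,:3]@d; o=P[:3,3]
    return np.round(o+d*(z-o[2])/d[2],4)
def proj(c,p):
    P=c['pose']; q=c['K']@(P[:3,:3].T@(np.array(p)-P[:3,3])); return np.round(q[:2]/q[2],1)
def to_tool(dw):
    s=sensors.get_obs(); return np.round(R.from_rotvec(s['tool_rot']).inv().apply(dw)*100,2)
E
python3 - <<'E'
from h import *
s=sensors.get_obs(); print(s['tcp_pos'],s['tool_rot'],R.from_rotvec(s['tool_rot']).as_matrix().round(3),s['gripper_width'])
zs=dict(cap0=.002,recess0=.054,plate_mid=.054,handle_top=.116,bed=0,pusher=.002,pad=0,mat=0,bearing=0,oiler=0,driver=.01)
for n in ('scene','top'):
    c=cap(n,n+'0.png'); print(n,c['pose'][:3].round(3).tolist())
    for l,z in zs.items():
        for d in models.spot_point(l,n):
            if d['p']>.25: print(l,round(d['p'],2),np.round(d['pixel']),ray(c,d['pixel'],z))
E
```

```text
pics
[0.25676065 0.56923205 0.22191946] [-6.60581411e-01 -3.07103795e+00  2.31757724e-03] [[-0.912  0.411 -0.001]
 [ 0.411  0.912 -0.001]
 [-0.    -0.002 -1.   ]] 0.08758405567403639
scene [[0.432, 0.532, -0.729, 1.33], [0.902, -0.256, 0.347, -0.389], [-0.002, -0.807, -0.59, 0.75]]
cap0 0.61 [121. 256.] [ 0.5214 -0.3953  0.002 ]
cap0 0.59 [151. 246.] [ 0.5166 -0.3143  0.002 ]
cap0 0.52 [114. 236.] [ 0.4355 -0.3988  0.002 ]
recess0 0.97 [285. 224.] [0.6491 0.0374 0.054 ]
recess0 0.87 [271. 210.] [0.5778 0.03   0.054 ]
recess0 0.83 [252. 218.] [ 0.5879 -0.0365  0.054 ]
recess0 0.71 [264. 230.] [ 0.6456 -0.027   0.054 ]
plate_mid 0.72 [263. 216.] [ 0.5946 -0.0035  0.054 ]
handle_top 0.61 [224. 216.] [ 0.6164 -0.1278  0.116 ]
bed 0.58 [263. 231.] [ 0.597  -0.0055  0.    ]
bed 0.5 [121. 256.] [ 0.5204 -0.3971  0.    ]
bed 0.29 [263. 233.] [ 0.6044 -0.0089  0.    ]
pusher 0.59 [364. 194.] [0.5843 0.3741 0.002 ]
pad 0.41 [366. 192.] [0.5753 0.3884 0.    ]
mat 0.71 [134. 243.] [ 0.4853 -0.3527  0.    ]
bearing 0.41 [333. 178.] [0.4565 0.3417 0.    ]
bearing 0.4 [226. 216.] [ 0.4886 -0.0773  
[... 421 characters left out ...]
53 -0.3101  0.002 ]
recess0 0.97 [226. 166.] [0.6392 0.0457 0.054 ]
recess0 0.83 [256. 189.] [ 0.5785 -0.0298  0.054 ]
recess0 0.77 [251. 162.] [ 0.65   -0.0172  0.054 ]
recess0 0.69 [233. 191.] [0.5749 0.0277 0.054 ]
plate_mid 0.59 [241. 179.] [0.6046 0.0076 0.054 ]
handle_top 0.98 [296. 166.] [ 0.6269 -0.1242  0.116 ]
bed 0.83 [249. 179.] [ 0.6146 -0.0126  0.    ]
pusher 0.71 [100. 193.] [0.5814 0.3746 0.002 ]
pad 0.67 [ 98. 195.] [0.5778 0.3803 0.    ]
mat 0.85 [382. 225.] [ 0.4864 -0.361   0.    ]
mat 0.73 [393. 208.] [ 0.5294 -0.3917  0.    ]
bearing 0.51 [118. 238.] [0.4642 0.3297 0.    ]
oiler 0.65 [369. 163.] [ 0.6517 -0.3329  0.    ]
driver 0.75 [253. 252.] [ 0.4227 -0.0193  0.01  ]
```

```bash
python3 - <<'E'
import cv2
a=cv2.imread('pics/top0.png');cv2.imwrite('pics/top0z.png',cv2.resize(a[120:300,60:460],None,fx=2,fy=2,interpolation=cv2.INTER_CUBIC))
E
```

```text
(no output)
```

View pics/top0z.png

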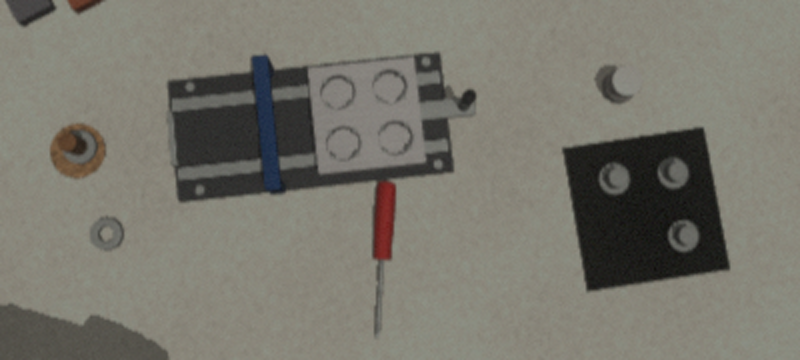

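View pics/scene0.png

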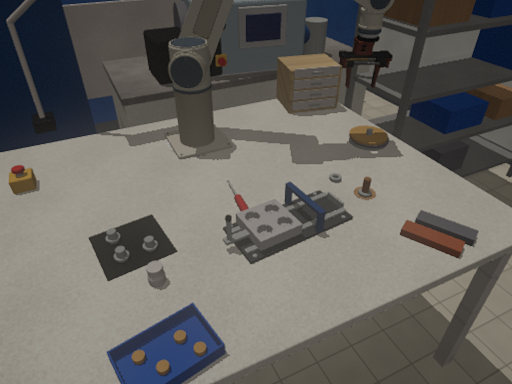

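The top view shows three caps on the mat, the plate with four free recesses, the pusher on its pad and the bearing beside it. Next I need the wrist camera's geometry.

```bash
python3 - <<'E'
from h import *
c=cap('wrist','w0.png'); s=sensors.get_obs()
T=np.eye(4);T[:3,:3]=R.from_rotvec(s['tool_rot']).as_matrix();T[:3,3]=s['tcp_pos']
print((np.linalg.inv(T)@c['pose']).round(4).tolist(),c['K'].round(1).tolist(),arm.grip_depth)
print(to_tool(np.array([.49,-.36,.22])-s['tcp_pos']))
E
```

```text
[[-0.0005, -0.9518, -0.3067, 0.0828], [1.0, -0.0005, -0.0, -0.0], [-0.0001, -0.3067, 0.9518, -0.1632], [0.0, 0.0, 0.0, 1.0]] [[329.8, 0.0, 260.0], [0.0, 329.8, 187.6], [0.0, 0.0, 1.0]] 0.0187
[-59.47 -75.17   0.27]
```

Emit:
{"name": "send_rows", "arguments": {"motion": [[-55,-37.3,0,0,0,0.27],[-55,-37.3,0,0,0,0.27],[-55,-37.3,0,0,0,0.27],[-55,-37.3,0,0,0,0.27],[-55,-37.3,0,0,0,0.27],[-55,-37.3,0,0,0,0.27],[-55,-37.3,0,0,0,0.27],[-55,-37.3,0,0,0,0.27],[-55,-37.3,0,0,0,0.27],[-55,-37.3,0,0,0,0.27],[-55,-37.3,0,0,0,0.27],[-55,-37.3,0,0,0,0.27]]}}

```text
t: 2.25
tcp_pos: [0.5196, 0.1418, 0.223]
tool_rot: [1.068, 2.954, 0.001]
force: [0.9, 0.7, -0.1]
gripper_width: 0.0875
grip_force: 0.0
```

Emit:
{"name": "send_rows", "arguments": {"motion": [[-15.4,-5.2,0,0,0,0],[-15.4,-5.2,0,0,0,0],[-15.4,-5.2,0,0,0,0],[-15.4,-5.2,0,0,0,0],[-15.4,-5.2,0,0,0,0],[-15.4,-5.2,0,0,0,0],[-15.4,-5.2,0,0,0,0]]}}

```text
t: 2.83
tcp_pos: [0.6033, 0.0055, 0.2223]
tool_rot: [-1.069, -2.953, 0.0]
force: [-0.1, 0.3, 1.1]
gripper_width: 0.0878
grip_force: 0.0
```

```bash
python3 - <<'E'
from h import *
c=cap('wrist','w1.png'); s=sensors.get_obs(); print(s['tcp_pos'],s['tool_rot'])
for l,z in dict(recess0=.054,plate_mid=.054,handle_top=.116).items():
    for d in models.spot_point(l,'wrist'):
        if d['p']>.25: print(l,round(d['p'],2),np.round(d['pixel'],1),ray(c,d['pixel'],z))
E
```

```text
[0.60313817 0.00616048 0.22247609] [-1.06696113e+00 -2.95383963e+00  1.39186378e-05]
recess0 0.96 [261.4 128.3] [0.575  0.0316 0.054 ]
recess0 0.81 [309.5 174.4] [0.6438 0.0396 0.054 ]
recess0 0.67 [262.5 216.3] [ 0.6487 -0.0282  0.054 ]
recess0 0.58 [219.8 172.6] [ 0.5824 -0.0309  0.054 ]
handle_top 0.84 [172.1 284.9] [ 0.6276 -0.1227  0.116 ]
```

View pics/w1.png

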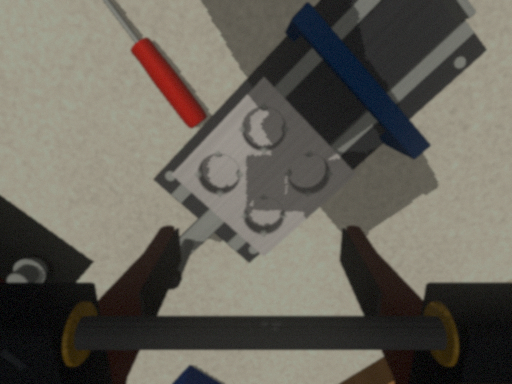

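The wrist view shows all four recesses free, at pixels (261,128), (309,174), (262,216) and (220,173). The handle is bottom-left at (172,285) and the bed yaw is about +5°.

Emit:
{"name": "send_rows", "arguments": {"motion": [[-14.7,-35.3,2,0,0,0],[-14.7,-35.3,2,0,0,0],[-14.7,-35.3,2,0,0,0],[-14.7,-35.3,2,0,0,0],[-14.7,-35.3,2,0,0,0],[-14.7,-35.3,2,0,0,0],[-14.7,-35.3,2,0,0,0],[-14.7,-35.3,2,0,0,0],[-14.7,-35.3,2,0,0,0],[-14.7,-35.3,2,0,0,0],[-14.7,-35.3,2,0,0,0],[-14.7,-35.3,2,0,0,0]]}}

```text
t: 4.03
tcp_pos: [0.4913, -0.3592, 0.2026]
tool_rot: [-1.068, -2.954, -0.001]
force: [0.7, 0.7, -0.3]
gripper_width: 0.0878
grip_force: 0.0
```

```bash
python3 - <<'E'
from h import *
c=cap('wrist','w2.png'); s=sensors.get_obs(); print(s['tcp_pos'],s['tool_rot'])
for l,z in dict(cap0=.002,mat=0.002,oiler=0).items():
    for d in models.spot_point(l,'wrist'):
        if d['p']>.2: 
            w=ray(c,d['pixel'],z);print(l,round(d['p'],2),np.round(d['pixel'],1),w,to_tool(w-s['tcp_pos']))
E
```

```text
[ 0.4916096  -0.35854576  0.20268393] [-1.06650405e+00 -2.95461262e+00 -8.93075650e-04]
cap0 0.93 [258.4 204.3] [ 0.5326 -0.3953  0.002 ] [-5.51 -0.22 20.07]
cap0 0.78 [313.2 159.2] [ 0.5305 -0.313   0.002 ] [-0.1   5.98 20.07]
cap0 0.65 [206.4 163.4] [ 0.457  -0.4088  0.002 ] [-0.55 -6.09 20.07]
mat 0.76 [259.1 162.8] [ 0.4947 -0.3625  0.002 ] [-0.49 -0.11 20.07]
mat 0.55 [259.7 201.7] [ 0.5311 -0.392   0.002 ] [-5.18 -0.06 20.07]
oiler 0.68 [360.5 242.2] [ 0.6519 -0.3312  0.    ] [-10.61  12.32  20.27]
```

View pics/w2.png

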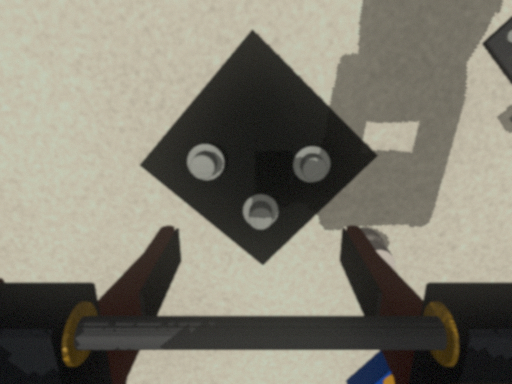

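Three caps: flange centres at about (206,162), (312,163) and (261,211), matching the networks. I'll hover lower over the right one for a closer look.

Emit:
{"name": "send_rows", "arguments": {"motion": [[-0.3,5.95,10,0,0,0],[-0.3,5.95,10,0,0,0],[-0.3,5.95,10,0,0,0],[-0.3,5.95,10,0,0,0],[-0.3,5.95,10,0,0,0],[-0.3,5.95,10,0,0,0]]}}

```text
t: 4.73
tcp_pos: [0.5323, -0.3163, 0.1039]
tool_rot: [1.065, 2.954, -0.001]
force: [-0.3, -0.3, -0.0]
gripper_width: 0.0877
grip_force: 0.0
```

```bash
cat >> h.py <<'E'
def look(l,z,save=None,thr=.25):
    c=cap('wrist',save); s=sensors.get_obs(); print(s['tcp_pos'].round(4),s['tool_rot'].round(3))
    for d in models.spot_point(l,'wrist'):
        if d['p']>thr:
            w=ray(c,d['pixel'],z);print(l,round(d['p'],2),np.round(d['pixel'],1),w,to_tool(w-s['tcp_pos']))
    return c,s
E
python3 - <<'E'
from h import *
c,s=look('cap0',.002,'w3.png')
g=cv2.cvtColor(c['frame'],cv2.COLOR_RGB2GRAY)
cv2.imwrite('pics/w3z.png',cv2.resize(c['frame'][90:290,150:370,::-1],None,fx=3,fy=3,interpolation=cv2.INTER_CUBIC))
E
```

```text
[ 0.5325 -0.3169  0.1045] [ 1.066e+00  2.952e+00 -1.000e-03]
cap0 0.96 [260.5 183.5] [ 0.5322 -0.3149  0.002 ] [ 0.18  0.14 10.25]
cap0 0.82 [116.6 181.8] [ 0.4538 -0.4069  0.002 ] [  0.33 -11.95  10.25]
cap0 0.81 [189.1 240.6] [ 0.5325 -0.3978  0.002 ] [-5.14 -6.22 10.27]
```

View pics/w3z.png

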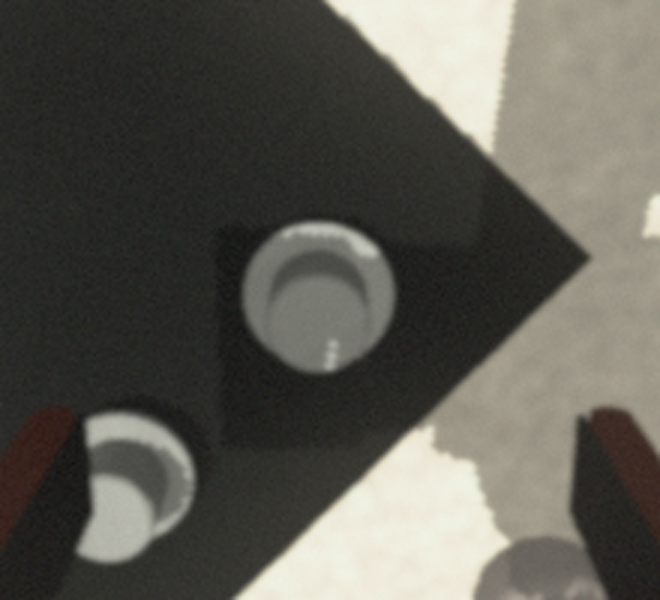

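The cap's flange rim is centred at about (256.5,189) px, which puts it about +0.1 cm in x and -0.25 cm in y from the tool axis. I'll descend and grip the stud above the flange.

Emit:
{"name": "send_rows", "arguments": {"motion": [[0.1,-0.25,5,0,0,0],[0.1,-0.25,8.5,0,0,0],[0.1,-0.25,8.5,0,0,0],[0.1,-0.25,8.5,0,0,0],[0.1,-0.25,8.5,0,0,0]]}}

```text
t: 5.25
tcp_pos: [0.5302, -0.3187, 0.0199]
tool_rot: [1.068, 2.952, -0.001]
force: [0.5, -1.0, -0.3]
gripper_width: 0.0878
grip_force: 0.0
```

Emit:
{"name": "send_rows", "arguments": {"claw": 1, "motion": [[0,0,0,0,0,0],[0,0,0,0,0,0],[0,0,0,0,0,0],[0,0,0,0,0,0],[0,0,0,0,0,0],[0,0,0,0,0,0],[0,0,0,0,0,0],[0,0,0,0,0,0]]}}

```text
t: 5.92
tcp_pos: [0.5292, -0.3175, 0.0177]
tool_rot: [-1.068, -2.954, -0.0]
force: [-1.3, 0.5, -0.0]
gripper_width: 0.0379
grip_force: 0.0
```

Emit:
{"name": "send_rows", "arguments": {"motion": [[0,0,0,0,0,0],[0,0,0,0,0,0],[0,0,0,0,0,0],[0,0,0,0,0,0]]}}

```text
t: 6.25
tcp_pos: [0.5291, -0.3176, 0.0175]
tool_rot: [-1.068, -2.954, -0.0]
force: [-0.1, -0.2, -0.3]
gripper_width: 0.0249
grip_force: 30.0
```

Emit:
{"name": "send_rows", "arguments": {"motion": [[0,0,-4,0,0,0],[0,0,-8,0,0,0],[0,0,-10.5,0,0,0],[0,0,-10.5,0,0,0],[0,0,-10.5,0,0,0],[0,0,-10.5,0,0,0]]}}

```text
t: 6.75
tcp_pos: [0.5284, -0.3171, 0.1217]
tool_rot: [-1.068, -2.953, -0.001]
force: [-0.9, 0.2, -1.5]
gripper_width: 0.0243
grip_force: 30.0
```

```bash
python3 - <<'E'
from h import *
c,s=look('cap0',.1,'w4.png')
cv2.imwrite('pics/w4z.png',cv2.resize(c['frame'][150:310,160:360,::-1],None,fx=4,fy=4,interpolation=cv2.INTER_CUBIC)[:600])
E
```

```text
[ 0.5281 -0.3169  0.121 ] [-1.067e+00 -2.952e+00 -1.000e-03]
cap0 0.96 [198.7 235.6] [ 0.5105 -0.3508  0.1   ] [-0.82 -3.73  2.1 ]
cap0 0.74 [131.1 180.3] [ 0.4591 -0.3568  0.1   ] [ 2.74 -7.48  2.11]
cap0 0.7 [261.3 226.5] [ 0.5305 -0.3171  0.1   ] [-0.21  0.14  2.1 ]
```

View pics/w4z.png

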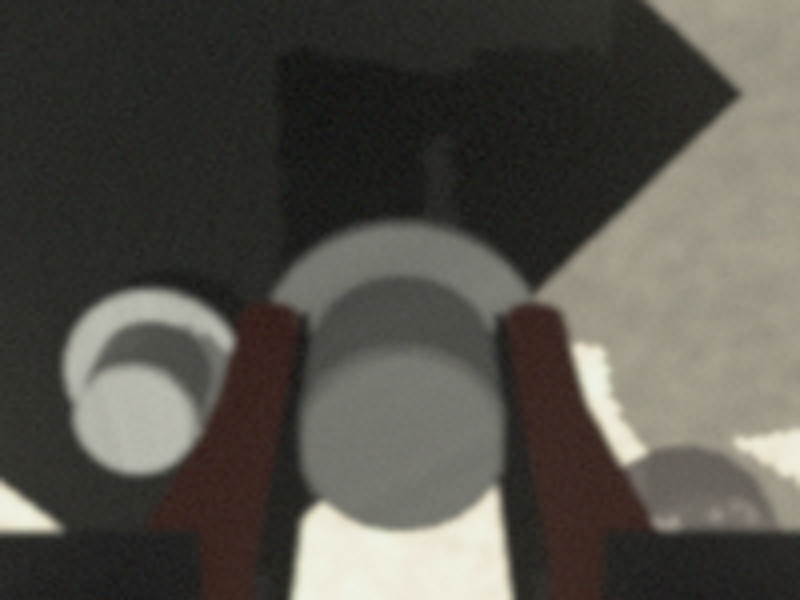

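The cap is held square: flange and stud are centred on the tool axis within about 0.3 mm, so the camera model is good. I'll carry it to a viewpoint beside the plate with all the recesses in view.

Emit:
{"name": "send_rows", "arguments": {"motion": [[0,0,-4,0,0,0],[8.1,30,-5,0,0,0],[8.1,30,-5,0,0,0],[8.1,30,-5,0,0,0],[8.1,30,-5,0,0,0],[8.1,30,-5,0,0,0],[8.1,30,-5,0,0,0],[8.1,30,-5,0,0,0],[8.1,30,-5,0,0,0],[8.1,30,-5,0,0,0],[8.1,30,-5,0,0,0],[8.1,30,-5,0,0,0]]}}

```text
t: 7.85
tcp_pos: [0.6576, -0.0357, 0.1711]
tool_rot: [-1.067, -2.952, 0.002]
force: [0.2, -0.5, -0.7]
gripper_width: 0.0246
grip_force: 30.0
```

```bash
python3 - <<'E'
from h import *
c,s=look('recess0',.054,'w5.png')
cv2.imwrite('pics/w5z.png',cv2.resize(c['frame'][20:220,130:380,::-1],None,fx=3,fy=3,interpolation=cv2.INTER_CUBIC))
np.savez('w5.npz',**c)
E
```

```text
[ 0.6577 -0.0362  0.1714] [-1.069e+00 -2.952e+00  1.000e-03]
recess0 0.94 [260.6  50.2] [0.5763 0.0331 0.054 ] [10.67  0.12 11.76]
recess0 0.67 [203.8 110. ] [ 0.5815 -0.0326  0.054 ] [ 6.06 -4.59 11.76]
recess0 0.64 [319.2 111.7] [0.6439 0.0402 0.054 ] [ 5.94  5.   11.75]
```

View pics/w5z.png

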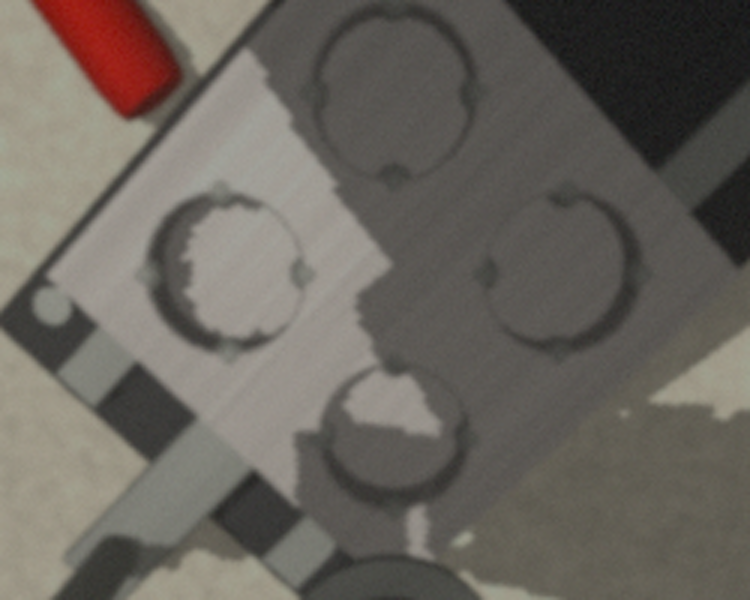

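```bash
python3 - <<'E'
from h import *
from scipy.optimize import least_squares
c=dict(np.load('w5.npz')); c['pose']=c['pose']
z=np.array([[227,273],[394.5,94],[395,435],[564,271]])/3+[130,20]   # D(-,-) A(-,+) C(+,-) B(+,+)
w=np.array([ray(c,p,.054)[:2] for p in z]); m=.033*np.array([[-1,-1],[-1,1],[1,-1],[1,1]])
f=lambda q:(q[:2]+m@np.array([[np.cos(q[2]),np.sin(q[2])],[-np.sin(q[2]),np.cos(q[2])]])-w).ravel()
r=least_squares(f,[.61,0,.08]); print(w,r.x,f(r.x).round(4))
P=r.x[:2]+m@np.array([[np.cos(r.x[2]),np.sin(r.x[2])],[-np.sin(r.x[2]),np.cos(r.x[2])]])
print(P.round(4)); s=sensors.get_obs()
rot=R.from_rotvec(s['tool_rot']); 
for p in P: print(to_tool(np.r_[p,.1]-s['tcp_pos']))
y=np.array([-np.sin(r.x[2]),np.cos(r.x[2])]);print('handle',r.x[:2]-.125*y)
E
```

```text
[[ 0.5831 -0.032 ]
 [ 0.5774  0.0331]
 [ 0.6483 -0.0256]
 [ 0.6424  0.0401]] [0.6128     0.0039     0.09549337] [-0.     -0.0001 -0.0006  0.0005  0.0005 -0.0002  0.0001 -0.0002]
[[ 0.5831 -0.0321]
 [ 0.5768  0.0336]
 [ 0.6488 -0.0258]
 [ 0.6425  0.0399]]
[ 6.01 -4.44  7.2 ]
[10.7  0.2  7.2]
[1.37 0.25 7.18]
[6.06 4.89 7.18]
handle [ 0.62471854 -0.1205305 ]
```

The square fit to the four recesses has residuals of 0.6 mm or less. First placement goes to the far recess at (0.5768, 0.0336).

Emit:
{"name": "send_rows", "arguments": {"motion": [[10.7,0.2,0,0,0,0],[10.7,0.2,0,0,0,0],[10.7,0.2,0,0,0,0],[10.7,0.2,9,0,0,0],[10.7,0.2,9,0,0,0],[10.7,0.2,9,0,0,0],[10.7,0.2,9,0,0,0],[10.7,0.2,9,0,0,0],[10.7,0.2,9,0,0,0]]}}

```text
t: 8.7
tcp_pos: [0.5794, 0.0342, 0.0846]
tool_rot: [1.069, 2.951, 0.002]
force: [-0.1, -1.2, -0.8]
gripper_width: 0.0245
grip_force: 30.0
```

```bash
python3 - <<'E'
from h import *
for i in range(2):
    c=cap('wrist','w6.png'); s=sensors.get_obs(); print(s['tcp_pos'],to_tool(np.array([.5768,.0336,.0587])-s['tcp_pos']))
E
```

```text
[0.57957512 0.03432687 0.08482382] [ 0.17 -0.24  2.61]
[0.57942779 0.03445583 0.08477786] [ 0.15 -0.24  2.61]
```

Emit:
{"name": "send_rows", "arguments": {"motion": [[0.15,-0.24,0,0,0,0],[0.15,-0.24,0.5,0,0,0],[0.15,-0.24,1,0,0,0],[0.15,-0.24,1.3,0,0,0],[0.15,-0.24,1.6,0,0,0],[0.15,-0.24,1.6,0,0,0]]}}

```text
t: 9.3
tcp_pos: [0.5746, 0.034, 0.0658]
tool_rot: [-1.068, -2.953, 0.001]
force: [-0.0, 0.1, -0.7]
gripper_width: 0.0246
grip_force: 30.0
```

```bash
python3 - <<'E'
from h import *
s=sensors.get_obs(); print(s['tcp_pos'],s['force'],to_tool(np.array([.5768,.0336,.0587])-s['tcp_pos']))
E
```

```text
[0.57455291 0.03395312 0.06577996] [-0.01857538  0.12711049 -0.68194031] [-0.2   0.12  0.71]
```

Emit:
{"name": "send_rows", "arguments": {"motion": [[-0.2,0.12,0,0,0,0],[-0.2,0.12,0,0,0,0],[-0.2,0.12,0,0,0,0]]}}

```text
t: 9.55
tcp_pos: [0.5778, 0.0336, 0.0668]
tool_rot: [1.068, 2.954, 0.0]
force: [-0.3, -0.5, -1.2]
gripper_width: 0.0244
grip_force: 30.0
```

```bash
python3 - <<'E'
from h import *
for i in range(3):
    c=cap('wrist','w6.png')
    s=sensors.get_obs(); print(s['tcp_pos'],s['force'],to_tool(np.array([.5768,.0336,.0587])-s['tcp_pos']))
cv2.imwrite('pics/w6z.png',cv2.resize(c['frame'][150:300,180:340,::-1],None,fx=4,fy=4,interpolation=cv2.INTER_CUBIC))
E
```

```text
[0.57763098 0.03358653 0.06679129] [-0.78325077 -0.01309399 -1.11239399] [ 0.06 -0.05  0.81]
[0.57755913 0.03357943 0.06679526] [-0.86622826 -0.04170509 -1.77204868] [ 0.06 -0.05  0.81]
[0.57749157 0.0335699  0.06679733] [-0.59136851  0.15774007 -0.36249727] [ 0.06 -0.04  0.81]
```

View pics/w6z.png

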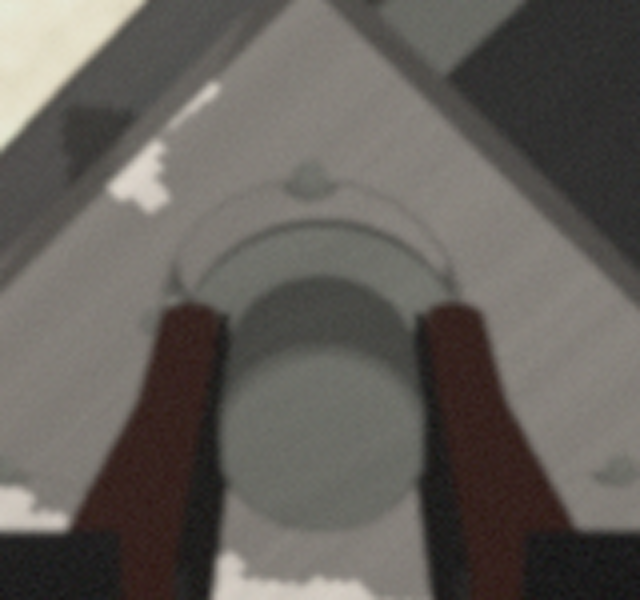

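The held flange and the recess rim are concentric in the picture within about 0.5 mm. I'll lower and release.

Emit:
{"name": "send_rows", "arguments": {"motion": [[0.04,-0.04,0.2,0,0,0],[0.04,-0.04,0.4,0,0,0],[0.04,-0.04,0.6,0,0,0],[0.04,-0.04,0.7,0,0,0],[0.04,-0.04,0.7,0,0,0],[0.04,-0.04,0.7,0,0,0],[0.04,-0.04,0.7,0,0,0]]}}

```text
t: 10.28
tcp_pos: [0.5769, 0.0335, 0.0597]
tool_rot: [1.068, 2.954, 0.0]
force: [-0.6, 0.2, -1.7]
gripper_width: 0.0249
grip_force: 30.0
```

Emit:
{"name": "send_rows", "arguments": {"claw": 0.4, "motion": [[0,0,0,0,0,0],[0,0,0,0,0,0],[0,0,0,0,0,0],[0,0,0,0,0,0],[0,0,0,0,0,0],[0,0,-4,0,0,0],[0,0,-8,0,0,0],[0,0,-12,0,0,0]]}}

```text
t: 10.95
tcp_pos: [0.576, 0.0335, 0.1803]
tool_rot: [-1.067, -2.952, 0.001]
force: [-0.3, 0.9, 0.4]
gripper_width: 0.0525
grip_force: 0.0
```

```bash
python3 - <<'E'
from h import *
c,s=look('cap0',.043,'w7.png')
for p in [(.457,-.408,.18),(.5325,-.3965,.18)]: print(to_tool(np.array(p)-s['tcp_pos']))
E
```

```text
[0.5809 0.0337 0.1889] [1.065 2.946 0.006]
cap0 0.93 [264. 175.] [0.5795 0.0359 0.043 ] [ 0.37 -0.03 14.58]
[-18.72 -41.89   0.72]
[-23.79 -36.18   0.81]
```

View pics/w7.png

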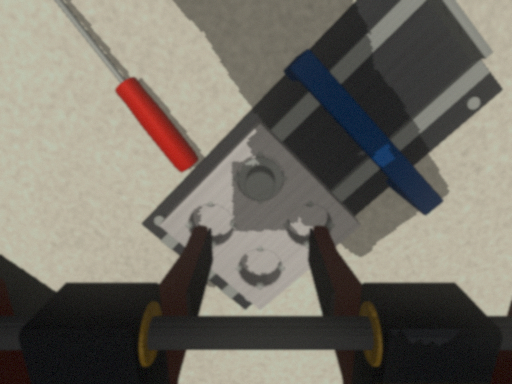

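The cap sits in its recess at (261,177). On to the second cap.

Emit:
{"name": "send_rows", "arguments": {"claw": 0, "motion": [[-18.7,-41.9,0,0,0,0],[-18.7,-41.9,0,0,0,0],[-18.7,-41.9,0,0,0,0],[-18.7,-41.9,0,0,0,0],[-18.7,-41.9,0,0,0,0],[-18.7,-41.9,0,0,0,0],[-18.7,-41.9,0,0,0,0],[-18.7,-41.9,0,0,0,0],[-18.7,-41.9,0,0,0,0],[-18.7,-41.9,0,0,0,0],[-18.7,-41.9,0,0,0,0],[-18.7,-41.9,4,0,0,0]]}}

```text
t: 12.05
tcp_pos: [0.4548, -0.4184, 0.1458]
tool_rot: [1.07, 2.939, -0.012]
force: [1.8, -1.2, 0.0]
gripper_width: 0.0878
grip_force: 0.0
```

Emit:
{"name": "send_rows", "arguments": {"motion": [[0,0,4,0,0,0],[0,0,4.5,0,0,0],[0,0,4.5,0,0,0],[0,0,4.5,0,0,0],[0,0,4.5,0,0,0]]}}

```text
t: 12.47
tcp_pos: [0.4541, -0.4087, 0.0967]
tool_rot: [1.066, 2.952, -0.002]
force: [1.1, -1.0, 1.4]
gripper_width: 0.0877
grip_force: 0.0
```

```bash
cat >> h.py <<'E'
def rim(c,p0,z,rad,lo,hi,win=45):
    """fit circle of radius rad at height z near world xy p0: maximise radial gradient over rim projections"""
    g=cv2.GaussianBlur(cv2.cvtColor(c['frame'],cv2.COLOR_RGB2GRAY),(0,0),1).astype(float)
    a=np.linspace(0,2*np.pi,90,endpoint=False); P=c['pose'];best=(-1,)
    def samp(xy,r):
        w=np.c_[xy[0]+r*np.cos(a),xy[1]+r*np.sin(a),np.full(90,z)]
        q=(w-P[:3,3])@P[:3,:3]@c['K'].T; q=(q[:,:2]/q[:,2:]).astype(np.float32)
        return cv2.remap(g.astype(np.float32),q[:,0].copy(),q[:,1].copy(),cv2.INTER_LINEAR)[:,0]
    for dx in np.arange(-.012,.0121,.0006):
        for dy in np.arange(-.012,.0121,.0006):
            xy=(p0[0]+dx,p0[1]+dy); v=np.clip(samp(xy,rad-.0012)-samp(xy,rad+.0012),lo,hi).mean()
            if v>best[0]: best=(v,xy)
    return best
E
python3 - <<'E'
from h import *
c,s=look('cap0',.002,'w8.png')
p=s['tcp_pos'][:2]
for l in models.spot_point('cap0','wrist')[:1]: p=ray(c,l['pixel'],.002)[:2]
v,xy=rim(c,p,.016,.020,0,40); print(v,xy,to_tool(np.r_[xy,.0185]-s['tcp_pos']))
v,xy=rim(c,p,.038,.013,0,40); print('stud',v,xy,to_tool(np.r_[xy,.0185]-s['tcp_pos']))
# validate on w3-like: other cap
cv2.imwrite('pics/w8z.png',cv2.resize(c['frame'][90:290,150:370,::-1],None,fx=2,fy=2))
E
```

```text
[ 0.4542 -0.4088  0.097 ] [ 1.066e+00  2.952e+00 -2.000e-03]
cap0 0.98 [328.  244.2] [ 0.5324 -0.3962  0.002 ] [-5.18  5.97  9.52]
cap0 0.56 [261.5 186.9] [ 0.4551 -0.4073  0.002 ] [0.06 0.18 9.5 ]
21.334484 (np.float64(0.5347999999999999), np.float64(-0.3962)) [-5.37  6.12  7.87]
stud 19.32806 (np.float64(0.5204), np.float64(-0.398)) [-4.38  5.06  7.87]
```

```bash
python3 - <<'E'
from h import *
c=cap('wrist','w8.png'); s=sensors.get_obs(); print(s['tcp_pos'])
for z,r in((.016,.020),(.038,.013)):
    v,xy=rim(c,(.4551,-.4073),z,r,-20,40); print(v,xy,to_tool(np.r_[xy,.0185]-s['tcp_pos']))
E
```

```text
[ 0.45368264 -0.40857914  0.09648777]
39.938812 (np.float64(0.4545), np.float64(-0.40549999999999997)) [0.16 0.29 7.8 ]
25.324306 (np.float64(0.4545), np.float64(-0.40549999999999997)) [0.16 0.29 7.8 ]
```

Emit:
{"name": "send_rows", "arguments": {"motion": [[0.16,0.29,4,0,0,0],[0.16,0.29,7.8,0,0,0],[0.16,0.29,7.8,0,0,0],[0.16,0.29,7.8,0,0,0],[0.16,0.29,7.8,0,0,0],[0.16,0.29,7.8,0,0,0]]}}

```text
t: 13.17
tcp_pos: [0.4547, -0.4062, 0.0193]
tool_rot: [1.067, 2.951, -0.003]
force: [0.3, 0.5, -0.4]
gripper_width: 0.0875
grip_force: 0.0
```

Emit:
{"name": "send_rows", "arguments": {"claw": 1, "motion": [[0,0,0,0,0,0],[0,0,0,0,0,0],[0,0,0,0,0,0],[0,0,0,0,0,0],[0,0,0,0,0,0],[0,0,0,0,0,0],[0,0,0,0,0,0],[0,0,0,0,0,0],[0,0,0,0,0,0],[0,0,0,0,0,0],[0,0,0,0,0,0],[0,0,0,0,0,0]]}}

```text
t: 14.17
tcp_pos: [0.4533, -0.4049, 0.0166]
tool_rot: [-1.068, -2.954, -0.0]
force: [0.2, 0.3, -1.1]
gripper_width: 0.0247
grip_force: 30.0
```

Emit:
{"name": "send_rows", "arguments": {"motion": [[0,0,-4,0,0,0],[0,0,-8,0,0,0],[0,0,-12,0,0,0],[0,0,-15,0,0,0],[14,46.3,-15,0,0,0],[14,46.3,-15,0,0,0],[14,46.3,-15,0,0,0],[14,46.3,-15,0,0,0],[14,46.3,-15,0,0,0],[14,46.3,-15,0,0,0],[14,46.3,-15,0,0,0],[14,46.3,-15,0,0,0]]}}

```text
t: 15.17
tcp_pos: [0.5833, -0.0959, 0.1666]
tool_rot: [-1.068, -2.954, 0.0]
force: [1.3, 0.1, -1.1]
gripper_width: 0.0247
grip_force: 30.0
```

```bash
python3 - <<'E'
from h import *
s=sensors.get_obs(); print(s['tcp_pos'],to_tool(np.array([.6425,.0399,.085])-s['tcp_pos']))
E
```

```text
[ 0.58333589 -0.09592749  0.16661406] [ 4.14 14.23  8.16]
```

Emit:
{"name": "send_rows", "arguments": {"motion": [[4.1,14.2,0,0,0,0],[4.1,14.2,0,0,0,0],[4.1,14.2,0,0,0,0],[4.1,14.2,0,0,0,0],[4.1,14.2,4,0,0,0],[4.1,14.2,8.1,0,0,0],[4.1,14.2,8.1,0,0,0],[4.1,14.2,8.1,0,0,0],[4.1,14.2,8.1,0,0,0],[4.1,14.2,8.1,0,0,0]]}}

```text
t: 16.0
tcp_pos: [0.6442, 0.0371, 0.0883]
tool_rot: [1.068, 2.951, 0.002]
force: [1.2, -0.6, -1.4]
gripper_width: 0.0249
grip_force: 30.0
```

```bash
python3 - <<'E'
from h import *
c=cap('wrist','w9.png')
s=sensors.get_obs(); print(s['tcp_pos'],s['force'],to_tool(np.array([.6425,.0399,.058])-s['tcp_pos']))
cv2.imwrite('pics/w9z.png',cv2.resize(c['frame'][150:300,180:340,::-1],None,fx=4,fy=4,interpolation=cv2.INTER_CUBIC))
E
```

```text
[0.64420672 0.03707806 0.08846902] [ 0.28561111 -0.79041508 -0.17891121] [0.32 0.1  3.05]
```

View pics/w9z.png

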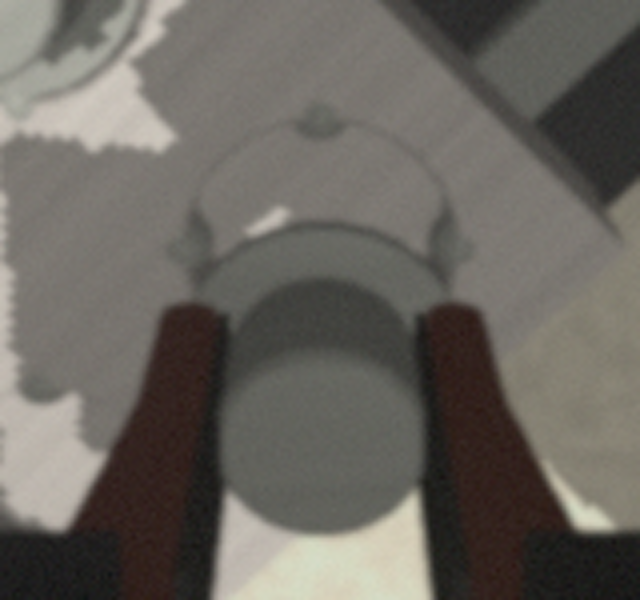

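The flange is held centred; the recess rim lies about 0.33 cm ahead in x and about 0 in y.

Emit:
{"name": "send_rows", "arguments": {"motion": [[0.33,0.05,0,0,0,0],[0.33,0.05,0.8,0,0,0],[0.33,0.05,1.6,0,0,0],[0.33,0.05,1.9,0,0,0],[0.33,0.05,1.9,0,0,0],[0.33,0.05,1.9,0,0,0],[0.33,0.05,1.9,0,0,0]]}}

```text
t: 16.63
tcp_pos: [0.6402, 0.0399, 0.0665]
tool_rot: [-1.068, -2.954, 0.0]
force: [0.2, -0.1, -0.3]
gripper_width: 0.0247
grip_force: 30.0
```

```bash
python3 - <<'E'
from h import *
c=cap('wrist','w9.png')
s=sensors.get_obs(); print(s['tcp_pos'],s['force'],to_tool(np.array([.6425,.0399,.058])-s['tcp_pos']))
E
```

```text
[0.6403837  0.03995977 0.06673011] [ 0.00628558 -0.2642049  -0.91377558] [-0.17  0.13  0.87]
```

Emit:
{"name": "send_rows", "arguments": {"motion": [[-0.14,0.12,0,0,0,0],[-0.14,0.12,0,0,0,0],[-0.14,0.12,0,0,0,0],[-0.14,0.12,0.2,0,0,0],[-0.14,0.12,0.4,0,0,0],[-0.14,0.12,0.6,0,0,0],[-0.14,0.12,0.75,0,0,0],[-0.14,0.12,0.75,0,0,0],[-0.14,0.12,0.75,0,0,0]]}}

```text
t: 17.43
tcp_pos: [0.6419, 0.04, 0.0589]
tool_rot: [-1.068, -2.954, 0.0]
force: [0.5, -0.2, -1.0]
gripper_width: 0.0247
grip_force: 30.0
```

Emit:
{"name": "send_rows", "arguments": {"claw": 0.4, "motion": [[0,0,0,0,0,0],[0,0,0,0,0,0],[0,0,0,0,0,0],[0,0,0,0,0,0],[0,0,0,0,0,0],[0,0,-4,0,0,0],[0,0,-8,0,0,0],[0,0,-12,0,0,0]]}}

```text
t: 18.1
tcp_pos: [0.6413, 0.0399, 0.1798]
tool_rot: [-1.067, -2.953, 0.001]
force: [1.0, 0.0, -0.1]
gripper_width: 0.0526
grip_force: 0.0
```

```bash
python3 - <<'E'
from h import *
c,s=look('cap0',.043,'w10.png')
for p in [(.534,-.3962,.18)]: print(to_tool(np.array(p)-s['tcp_pos']))
E
```

```text
[0.6462 0.0402 0.1891] [1.065 2.945 0.007]
cap0 0.96 [258.8 173.7] [0.6406 0.0395 0.043 ] [ 0.52 -0.53 14.6 ]
cap0 0.81 [215.7 124.8] [0.5807 0.0389 0.043 ] [ 5.09 -4.41 14.53]
[-19.27 -40.74   0.75]
```

Emit:
{"name": "send_rows", "arguments": {"claw": 0, "motion": [[-19.3,-40.6,0,0,0,0],[-19.3,-40.6,0,0,0,0],[-19.3,-40.6,0,0,0,0],[-19.3,-40.6,0,0,0,0],[-19.3,-40.6,0,0,0,0],[-19.3,-40.6,0,0,0,0],[-19.3,-40.6,0,0,0,0],[-19.3,-40.6,0,0,0,0],[-19.3,-40.6,0,0,0,0],[-19.3,-40.6,0,0,0,0],[-19.3,-40.6,0,0,0,0],[-19.3,-40.6,4,0,0,0]]}}

```text
t: 19.2
tcp_pos: [0.5333, -0.4049, 0.1458]
tool_rot: [1.07, 2.939, -0.01]
force: [1.9, -1.4, 0.1]
gripper_width: 0.0878
grip_force: 0.0
```

Emit:
{"name": "send_rows", "arguments": {"motion": [[0,0,4,0,0,0],[0,0,4.5,0,0,0],[0,0,4.5,0,0,0],[0,0,4.5,0,0,0],[0,0,4.5,0,0,0],[0,0,4.5,0,0,0]]}}

```text
t: 19.7
tcp_pos: [0.5324, -0.3961, 0.0967]
tool_rot: [1.066, 2.951, -0.002]
force: [0.3, 0.2, 0.2]
gripper_width: 0.0879
grip_force: 0.0
```

```bash
python3 - <<'E'
from h import *
c,s=look('cap0',.002,'w11.png')
for z,r in((.016,.020),(.038,.013)):
    v,xy=rim(c,(.534,-.3962),z,r,-20,40); print(v,xy,to_tool(np.r_[xy,.0195]-s['tcp_pos']))
E
```

```text
[ 0.5322 -0.396   0.0965] [ 1.066e+00  2.952e+00 -2.000e-03]
cap0 0.81 [261.2 185.9] [ 0.5327 -0.3944  0.002 ] [0.1  0.16 9.45]
39.090157 (np.float64(0.5364), np.float64(-0.3962)) [-0.31  0.25  7.7 ]
26.453201 (np.float64(0.5364), np.float64(-0.3956)) [-0.27  0.3   7.7 ]
```

Emit:
{"name": "send_rows", "arguments": {"motion": [[-0.25,0.27,4,0,0,0],[-0.25,0.27,7.7,0,0,0],[-0.25,0.27,7.7,0,0,0],[-0.25,0.27,7.7,0,0,0],[-0.25,0.27,7.7,0,0,0],[-0.25,0.27,7.7,0,0,0]]}}

```text
t: 20.3
tcp_pos: [0.536, -0.3963, 0.02]
tool_rot: [1.067, 2.951, -0.002]
force: [1.2, -0.0, 0.7]
gripper_width: 0.088
grip_force: 0.0
```

Emit:
{"name": "send_rows", "arguments": {"claw": 1, "motion": [[0,0,0,0,0,0],[0,0,0,0,0,0],[0,0,0,0,0,0],[0,0,0,0,0,0],[0,0,0,0,0,0],[0,0,0,0,0,0],[0,0,0,0,0,0],[0,0,0,0,0,0],[0,0,0,0,0,0],[0,0,0,0,0,0],[0,0,0,0,0,0],[0,0,0,0,0,0]]}}

```text
t: 21.3
tcp_pos: [0.5345, -0.395, 0.0171]
tool_rot: [-1.068, -2.954, -0.0]
force: [0.5, -0.1, -0.4]
gripper_width: 0.0247
grip_force: 30.0
```

Emit:
{"name": "send_rows", "arguments": {"motion": [[0,0,-4,0,0,0],[0,0,-8,0,0,0],[0,0,-12,0,0,0],[0,0,-15,0,0,0],[19.5,31,-15,0,0,0],[19.5,31,-15,0,0,0],[19.5,31,-15,0,0,0],[19.5,31,-15,0,0,0],[19.5,31,-15,0,0,0],[19.5,31,-15,0,0,0],[19.5,31,-15,0,0,0],[19.5,31,-15,0,0,0]]}}

```text
t: 22.3
tcp_pos: [0.578, -0.0627, 0.167]
tool_rot: [-1.068, -2.954, 0.0]
force: [1.3, -0.5, -1.2]
gripper_width: 0.0246
grip_force: 30.0
```

Emit:
{"name": "send_rows", "arguments": {"motion": [[1.75,2.8,0,0,0,0],[1.75,2.8,4,0,0,0],[1.75,2.8,8,0,0,0],[1.75,2.8,8,0,0,0],[1.75,2.8,8,0,0,0],[1.75,2.8,8,0,0,0],[1.75,2.8,8,0,0,0],[1.75,2.8,8,0,0,0]]}}

```text
t: 22.97
tcp_pos: [0.5845, -0.0326, 0.0896]
tool_rot: [1.068, 2.95, 0.002]
force: [-1.1, 0.5, -1.6]
gripper_width: 0.0245
grip_force: 30.0
```

```bash
python3 - <<'E'
from h import *
c=cap('wrist','w12.png')
s=sensors.get_obs(); print(s['tcp_pos'],s['force'],to_tool(np.array([.5831,-.0321,.0584])-s['tcp_pos']))
cv2.imwrite('pics/w12z.png',cv2.resize(c['frame'][150:300,180:340,::-1],None,fx=4,fy=4,interpolation=cv2.INTER_CUBIC))
E
```

```text
[ 0.58423995 -0.03253834  0.08937373] [ 0.39277521 -0.18984615 -1.70735454] [ 0.12 -0.05  3.1 ]
```

View pics/w12z.png

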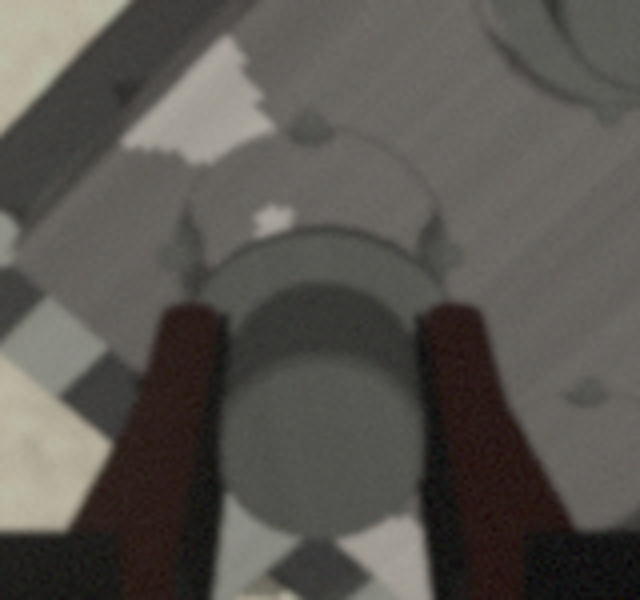

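The flange sits about 1.2 mm back in the grip. The rim centre is about +0.15 cm in x and -0.1 cm in y from the tool, so I aim at (0.5822, -0.0315).

Emit:
{"name": "send_rows", "arguments": {"motion": [[0.1,-0.02,0,0,0,0],[0.1,-0.02,0.8,0,0,0],[0.1,-0.02,1.6,0,0,0],[0.1,-0.02,2,0,0,0],[0.1,-0.02,2,0,0,0],[0.1,-0.02,2,0,0,0],[0.1,-0.02,2,0,0,0],[0.1,-0.02,2,0,0,0]]}}

```text
t: 23.68
tcp_pos: [0.5822, -0.0315, 0.0672]
tool_rot: [1.068, 2.954, 0.0]
force: [-0.1, 0.1, -1.5]
gripper_width: 0.0249
grip_force: 30.0
```

```bash
python3 - <<'E'
from h import *
c=cap('wrist','w13.png')
s=sensors.get_obs(); print(s['tcp_pos'],s['force'],to_tool(np.array([.5821,-.0315,.0584])-s['tcp_pos']))
E
```

```text
[ 0.58216572 -0.03148464  0.06732838] [ 0.09579513 -0.60481519 -2.37711003] [ 0.   -0.01  0.89]
```

Emit:
{"name": "send_rows", "arguments": {"motion": [[0,0,0.2,0,0,0],[0,0,0.4,0,0,0],[0,0,0.6,0,0,0],[0,0,0.8,0,0,0],[0,0,0.8,0,0,0],[0,0,0.8,0,0,0]]}}

```text
t: 24.23
tcp_pos: [0.5818, -0.0315, 0.0589]
tool_rot: [-1.068, -2.954, 0.0]
force: [-0.7, 0.5, -1.7]
gripper_width: 0.0245
grip_force: 30.0
```

Emit:
{"name": "send_rows", "arguments": {"claw": 0.4, "motion": [[0,0,0,0,0,0],[0,0,0,0,0,0],[0,0,0,0,0,0],[0,0,0,0,0,0],[0,0,0,0,0,0],[0,0,-4,0,0,0],[0,0,-8,0,0,0],[-4,0,-12,0,0,0],[-5,0,-12,0,0,0],[-5,0,-12,0,0,0],[-5,0,-12,0,0,0],[-5,0,-12,0,0,0]]}}

```text
t: 25.23
tcp_pos: [0.619, -0.0631, 0.178]
tool_rot: [-1.068, -2.952, 0.001]
force: [0.5, -0.2, -0.9]
gripper_width: 0.0526
grip_force: 0.0
```

```bash
python3 - <<'E'
from h import *
c,s=look('cap0',.043,'w14.png')
for p in [(.5768,.0336),(.6425,.0399),(.5831,-.0321)]:
    for z,r in((.079,.013),(.057,.020)):
        v,xy=rim(c,p,z,r,-20,40); print(v.round(1),np.subtract(xy,p).round(4))
t=cap('top'); 
for n in('top',):
    for d in models.spot_point('pusher',n)[:2]: print(d['p'],ray(t,d['pixel'],.002))
    for d in models.spot_point('pad',n)[:2]: print(d['p'],ray(t,d['pixel'],.0))
    print(to_tool(ray(t,models.spot_point('pusher',n)[0]['pixel'],.002)-s['tcp_pos']))
E
```

```text
[ 0.6187 -0.0629  0.1777] [-1.067e+00 -2.951e+00  1.000e-03]
cap0 0.96 [366.3 123.3] [0.6436 0.0406 0.043 ] [ 4.66  9.58 13.46]
cap0 0.82 [256.9 123.4] [ 0.581  -0.0346  0.043 ] [ 4.67 -0.21 13.48]
cap0 0.57 [323.   68.1] [0.5814 0.0385 0.043 ] [ 9.31  5.44 13.48]
2.6 [ 0.0012 -0.    ]
1.3 [0.003  0.0108]
12.3 [ 0.012  -0.0078]
6.6 [ 0.012  -0.0054]
7.9 [ 0.0108 -0.012 ]
6.2 [ 0.009 -0.012]
0.5 [0.5801 0.3756 0.002 ]
0.76 [0.5747 0.3828 0.    ]
0.72 [ 0.6461 -0.327   0.    ]
[30.97 31.28 17.58]
```

View pics/w14.png

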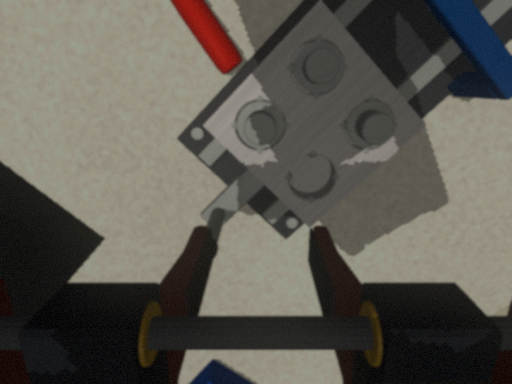

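All three caps sit in their recesses at (261,126), (319,67) and (371,123), each resting proud. Now the pusher.

Emit:
{"name": "send_rows", "arguments": {"claw": 0, "motion": [[31,31.3,-2,0,0,0],[31,31.3,-2,0,0,0],[31,31.3,-2,0,0,0],[31,31.3,-2,0,0,0],[31,31.3,-2,0,0,0],[31,31.3,-2,0,0,0],[31,31.3,-2,0,0,0],[31,31.3,-2,0,0,0],[31,31.3,-2,0,0,0],[31,31.3,-2,0,0,0],[31,31.3,-2,0,0,0],[31,31.3,-2,0,0,0]]}}

```text
t: 26.53
tcp_pos: [0.581, 0.3807, 0.1991]
tool_rot: [-1.061, -2.957, -0.003]
force: [0.2, 0.3, 0.2]
gripper_width: 0.0878
grip_force: 0.0
```

Emit:
{"name": "send_rows", "arguments": {"motion": [[0,0,0,0,0,0],[0,0,0,0,0,0],[0,0,0,0,0,0]]}}

```text
t: 26.78
tcp_pos: [0.5823, 0.374, 0.1988]
tool_rot: [-1.07, -2.953, 0.002]
force: [0.3, -0.8, -0.5]
gripper_width: 0.0879
grip_force: 0.0
```

```bash
python3 - <<'E'
from h import *
c,s=look('pusher',.002,'w15.png')
w=ray(c,models.spot_point('pusher','wrist')[0]['pixel'],.002)[:2]
for d in models.spot_point('pad','wrist')[:2]: print('pad',d['p'],ray(c,d['pixel'],0),ray(c,d['pixel'],0.002))
for z,r in((.062,.012),(.012,.022),(.002,.036)):
    for lo,hi in((-20,40),):
        v,xy=rim(c,w,z,r,lo,hi); print(z,v,np.round(xy,4),to_tool(np.r_[xy,.1]-s['tcp_pos']))
cv2.imwrite('pics/w15z.png',cv2.resize(c['frame'][60:260,150:400,::-1],None,fx=3,fy=3,interpolation=cv2.INTER_CUBIC))
E
```

```text
[0.5824 0.3739 0.199 ] [-1.070e+00 -2.953e+00  1.000e-03]
pusher 0.83 [267.1 157.9] [0.5862 0.3814 0.002 ] [ 0.19  0.83 19.7 ]
pad 0.79 [0.5746 0.3808 0.    ] [0.5743 0.3811 0.002 ]
0.062 1.9213108 [0.5982 0.3922] [-0.04  2.42  9.9 ]
0.012 4.4419055 [0.5832 0.3754] [0.04 0.17 9.9 ]
0.002 0.018402778 [0.5982 0.3694] [-1.5   0.67  9.9 ]
```

View pics/w15z.png

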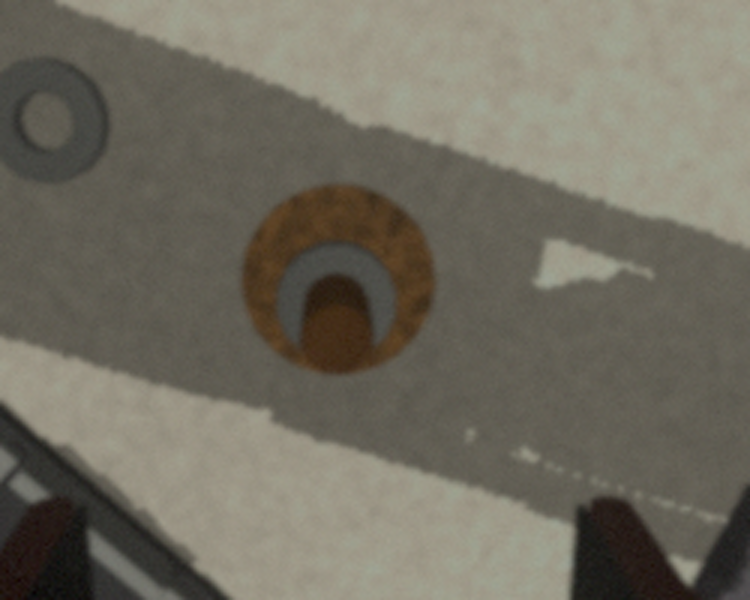

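The pusher stands on the pad, with its foot centre at about (262,160) px, i.e. world (0.583, 0.376). The pad centre is at about (0.579, 0.381). I'll descend and grip the wood just above the foot.

Emit:
{"name": "send_rows", "arguments": {"motion": [[0.08,0.2,4,0,0,0],[0.08,0.2,8,0,0,0],[0.08,0.2,12,0,0,0],[0.08,0.2,16,0,0,0],[0.08,0.2,18,0,0,0],[0.08,0.2,18,0,0,0],[0.08,0.2,18,0,0,0],[0.08,0.2,18,0,0,0]]}}

```text
t: 27.65
tcp_pos: [0.5843, 0.3779, 0.021]
tool_rot: [1.068, 2.953, 0.003]
force: [0.5, 0.2, 0.0]
gripper_width: 0.0878
grip_force: 0.0
```

Emit:
{"name": "send_rows", "arguments": {"claw": 1, "motion": [[0,0,0,0,0,0],[0,0,0,0,0,0],[0,0,0,0,0,0],[0,0,0,0,0,0],[0,0,0,0,0,0],[0,0,0,0,0,0],[0,0,0,0,0,0],[0,0,0,0,0,0],[0,0,0,0,0,0],[0,0,0,0,0,0],[0,0,0,0,0,0],[0,0,0,0,0,0]]}}

```text
t: 28.65
tcp_pos: [0.5827, 0.3773, 0.019]
tool_rot: [-1.068, -2.954, 0.001]
force: [-0.7, -0.3, 1.2]
gripper_width: 0.0233
grip_force: 30.0
```

Emit:
{"name": "send_rows", "arguments": {"motion": [[0,0,-4,0,0,0],[0,0,-8,0,0,0],[0,0,-12,0,0,0],[0,0,-15,0,0,0],[0,0,-15,0,0,0]]}}

```text
t: 29.07
tcp_pos: [0.5864, 0.3797, 0.1768]
tool_rot: [1.066, 2.948, 0.014]
force: [1.4, -0.2, -1.9]
gripper_width: 0.0233
grip_force: 30.0
```

Emit:
{"name": "send_rows", "arguments": {"motion": [[-21.5,-26.8,0,0,0,0],[-21.5,-26.8,0,0,0,0],[-21.5,-26.8,0,0,0,0],[-21.5,-26.8,0,0,0,0],[-21.5,-26.8,0,0,0,0],[-21.5,-26.8,0,0,0,0],[-21.5,-26.8,0,0,0,0],[-21.5,-26.8,0,0,0,0],[-21.5,-26.8,0,0,0,0],[-21.5,-26.8,3,0,0,0],[-21.5,-26.8,3,0,0,0],[-21.5,-26.8,3,0,0,0]]}}

```text
t: 30.07
tcp_pos: [0.575, 0.034, 0.1374]
tool_rot: [-1.067, -2.95, 0.003]
force: [0.9, 1.1, -2.0]
gripper_width: 0.024
grip_force: 30.0
```

```bash
python3 - <<'E'
from h import *
c=cap('wrist','w16.png')
s=sensors.get_obs(); print(s['tcp_pos'],s['tool_rot'],s['force'],s['gripper_width'],to_tool(np.array([.5768,.0336,.096])-s['tcp_pos']))
E
```

```text
[0.57615203 0.0344743  0.13853054] [-1.06660981e+00 -2.95260850e+00  1.19630982e-03] [-0.93229437 -0.84970125 -1.24458416] 0.023957098483495625 [-0.11 -0.02  4.25]
```

Emit:
{"name": "send_rows", "arguments": {"motion": [[-0.1,0,2,0,0,0],[-0.1,0,3.5,0,0,0],[-0.1,0,4.1,0,0,0],[-0.1,0,4.4,0,0,0],[-0.1,0,4.7,0,0,0],[-0.1,0,4.7,0,0,0]]}}

```text
t: 30.62
tcp_pos: [0.5782, 0.0341, 0.0937]
tool_rot: [1.066, 2.954, 0.001]
force: [-1.6, 0.5, 1.9]
gripper_width: 0.0233
grip_force: 30.0
```

Emit:
{"name": "send_rows", "arguments": {"motion": [[0,0,0.2,0,0,0],[0,0,0.4,0,0,0],[0,0,0.6,0,0,0],[0,0,0.8,0,0,0],[0,0,0.8,0,0,0],[0,0,0.8,0,0,0]]}}

```text
t: 31.12
tcp_pos: [0.5784, 0.0337, 0.0849]
tool_rot: [1.067, 2.953, 0.001]
force: [0.5, 1.3, 4.5]
gripper_width: 0.0238
grip_force: 30.0
```

Emit:
{"name": "send_rows", "arguments": {"motion": [[0,0,0.2,0,0,0],[0,0,0.35,0,0,0],[0,0,0.5,0,0,0],[0,0,0.5,0,0,0],[0,0,0.5,0,0,0]]}}

```text
t: 31.53
tcp_pos: [0.5801, 0.033, 0.0836]
tool_rot: [1.065, 2.95, 0.002]
force: [-7.5, -2.6, 36.3]
gripper_width: 0.0236
grip_force: 30.0
```

The foot bottomed firmly at 36 N with the TCP about 11 mm below first contact, so the first cap is home. Next is the cap at (0.6425, 0.0399).

Emit:
{"name": "send_rows", "arguments": {"motion": [[0,0,-3,0,0,0],[0,0,-5,0,0,0],[-4.6,4.7,-5,0,0,0],[-4.6,4.7,-5,0,0,0],[-4.6,4.7,-5,0,0,0],[-4.6,4.7,-5,0,0,0],[-4.6,4.7,-5,0,0,0]]}}

```text
t: 32.12
tcp_pos: [0.6416, 0.04, 0.1281]
tool_rot: [-1.067, -2.952, 0.002]
force: [1.1, -0.5, -2.1]
gripper_width: 0.0233
grip_force: 30.0
```

```bash
python3 - <<'E'
from h import *
s=sensors.get_obs(); print(s['tcp_pos'],s['tool_rot'],s['force'],s['gripper_width'],to_tool(np.array([.6425,.0399,.094])-s['tcp_pos']))
E
```

```text
[0.64162587 0.03995702 0.12814412] [-1.06711489e+00 -2.95218764e+00  1.72170287e-03] [ 1.05341827 -0.51190299 -2.08516677] 0.02332551378366496 [-0.08  0.06  3.41]
```

Emit:
{"name": "send_rows", "arguments": {"motion": [[0,0.05,1.5,0,0,0],[0,0.05,3,0,0,0],[0,0.05,3.4,0,0,0],[0,0.05,3.7,0,0,0],[0,0.05,4,0,0,0],[0,0.05,4.3,0,0,0],[0,0.05,4.6,0,0,0],[0,0.05,4.6,0,0,0]]}}

```text
t: 32.78
tcp_pos: [0.6436, 0.0403, 0.0839]
tool_rot: [1.068, 2.954, 0.0]
force: [-0.6, -0.5, 4.9]
gripper_width: 0.0235
grip_force: 30.0
```

Emit:
{"name": "send_rows", "arguments": {"motion": [[0,0,0.15,0,0,0],[0,0,0.3,0,0,0],[0,0,0.4,0,0,0],[0,0,0.4,0,0,0],[0,0,0.4,0,0,0]]}}

```text
t: 33.2
tcp_pos: [0.6443, 0.0402, 0.0837]
tool_rot: [1.067, 2.952, 0.001]
force: [-9.2, -0.2, 32.5]
gripper_width: 0.0235
grip_force: 30.0
```

Emit:
{"name": "send_rows", "arguments": {"motion": [[0,0,-3,0,0,0],[0,0,-5,0,0,0],[0,-9.35,-5,0,0,0],[0,-9.35,-5,0,0,0],[0,-9.35,-5,0,0,0],[0,-9.35,-5,0,0,0],[0,-9.35,-5,0,0,0],[0,-9.35,-5,0,0,0]]}}

```text
t: 33.87
tcp_pos: [0.5843, -0.0311, 0.1292]
tool_rot: [1.068, 2.954, 0.001]
force: [-0.1, -0.2, -2.6]
gripper_width: 0.0233
grip_force: 30.0
```

```bash
python3 - <<'E'
from h import *
s=sensors.get_obs(); print(s['tcp_pos'],s['tool_rot'],s['force'],s['gripper_width'],to_tool(np.array([.5831,-.0321,.094])-s['tcp_pos']))
E
```

```text
[ 0.58426262 -0.0310566   0.12921195] [1.06804587e+00 2.95388723e+00 6.55863608e-04] [-0.09547948 -0.19330006 -2.64464947] 0.02333242481500162 [ 0.02 -0.16  3.52]
```

Emit:
{"name": "send_rows", "arguments": {"motion": [[0,-0.1,1.5,0,0,0],[0,-0.1,3,0,0,0],[0,-0.1,3.4,0,0,0],[0,-0.1,3.7,0,0,0],[0,-0.1,4,0,0,0],[0,-0.1,4.3,0,0,0],[0,-0.1,4.6,0,0,0],[0,-0.1,4.6,0,0,0]]}}

```text
t: 34.53
tcp_pos: [0.5841, -0.0317, 0.0839]
tool_rot: [1.066, 2.954, 0.001]
force: [-1.1, 0.3, 5.7]
gripper_width: 0.0236
grip_force: 30.0
```

Emit:
{"name": "send_rows", "arguments": {"motion": [[0,0,0.15,0,0,0],[0,0,0.3,0,0,0],[0,0,0.4,0,0,0],[0,0,0.4,0,0,0],[0,0,0.4,0,0,0]]}}

```text
t: 34.95
tcp_pos: [0.5848, -0.032, 0.0834]
tool_rot: [1.066, 2.952, 0.001]
force: [-9.6, -0.3, 36.7]
gripper_width: 0.0234
grip_force: 30.0
```

All three caps are home. Returning the pusher to its pad.

Emit:
{"name": "send_rows", "arguments": {"motion": [[0,0,-4,0,0,0],[0,0,-9,0,0,0],[0,0,-9,0,0,0],[26.8,31.4,-9,0,0,0],[26.8,31.4,-9,0,0,0],[26.8,31.4,-9,0,0,0],[26.8,31.4,-9,0,0,0],[26.8,31.4,-9,0,0,0],[26.8,31.4,-9,0,0,0],[26.8,31.4,-9,0,0,0],[26.8,31.4,-9,0,0,0],[26.8,31.4,-9,0,0,0]]}}

```text
t: 35.95
tcp_pos: [0.5774, 0.3452, 0.1683]
tool_rot: [-1.067, -2.954, 0.001]
force: [1.2, -1.0, -1.4]
gripper_width: 0.0237
grip_force: 30.0
```

```bash
python3 - <<'E'
from h import *
s=sensors.get_obs(); print(s['tcp_pos'],s['tool_rot'],to_tool(np.array([.579,.381,.03])-s['tcp_pos']))
E
```

```text
[0.57737629 0.34523808 0.1683107 ] [-1.06679409e+00 -2.95431703e+00  1.09986433e-03] [ 2.16  2.87 13.83]
```

Emit:
{"name": "send_rows", "arguments": {"motion": [[2.2,2.8,0,0,0,0],[2.2,2.8,0,0,0,0],[2.2,2.8,4,0,0,0],[2.2,2.8,8,0,0,0],[2.2,2.8,12,0,0,0],[2.2,2.8,13.5,0,0,0],[2.2,2.8,13.5,0,0,0],[2.2,2.8,13.5,0,0,0],[2.2,2.8,13.5,0,0,0]]}}

```text
t: 36.7
tcp_pos: [0.5807, 0.3792, 0.0364]
tool_rot: [1.068, 2.952, 0.004]
force: [-0.1, -0.9, -1.9]
gripper_width: 0.0235
grip_force: 30.0
```

```bash
python3 - <<'E'
from h import *
s=sensors.get_obs(); print(s['tcp_pos'],s['tool_rot'],to_tool(np.array([.579,.381,.0195])-s['tcp_pos']))
E
```

```text
[0.58074653 0.37915354 0.03637935] [1.06756161 2.95243612 0.00411651] [0.25 0.02 1.69]
```

Emit:
{"name": "send_rows", "arguments": {"motion": [[0.1,0,0.4,0,0,0],[0.1,0,0.8,0,0,0],[0.1,0,1.1,0,0,0],[0.1,0,1.3,0,0,0],[0.1,0,1.5,0,0,0],[0.1,0,1.5,0,0,0],[0.1,0,1.5,0,0,0],[0.1,0,1.5,0,0,0]]}}

```text
t: 37.37
tcp_pos: [0.5784, 0.379, 0.0192]
tool_rot: [1.068, 2.954, 0.0]
force: [-0.3, 0.9, -2.9]
gripper_width: 0.0236
grip_force: 30.0
```

Emit:
{"name": "send_rows", "arguments": {"motion": [[0,0,0.1,0,0,0],[0,0,0.1,0,0,0],[0,0,0.1,0,0,0],[0,0,0.1,0,0,0]]}}

```text
t: 37.7
tcp_pos: [0.5784, 0.3789, 0.0182]
tool_rot: [1.068, 2.954, -0.0]
force: [-0.1, 0.5, -2.2]
gripper_width: 0.0236
grip_force: 30.0
```

Emit:
{"name": "send_rows", "arguments": {"claw": 0.4, "motion": [[0,0,0,0,0,0],[0,0,0,0,0,0],[0,0,0,0,0,0],[0,0,0,0,0,0],[0,0,0,0,0,0],[0,0,0,0,0,0],[0,0,-4,0,0,0],[0,0,-8,0,0,0],[0,0,-12,0,0,0],[0,0,-16,0,0,0],[0,0,-16,0,0,0],[0,0,-16,0,0,0]]}}

```text
t: 38.7
tcp_pos: [0.5799, 0.3799, 0.1816]
tool_rot: [1.067, 2.951, 0.008]
force: [0.4, 0.7, -0.9]
gripper_width: 0.0527
grip_force: 0.0
```

```bash
python3 - <<'E'
from h import *
c,s=look('pusher',.002,'w17.png')
for d in models.spot_point('pad','wrist')[:1]: print('pad',d['p'],ray(c,d['pixel'],0))
for p in [(.6247,-.1205)]: print(to_tool(np.r_[p,.18]-s['tcp_pos']))
E
```

```text
[0.5786 0.3791 0.179 ] [1.068e+00 2.953e+00 2.000e-03]
pusher 0.78 [258.6 161.4] [0.5789 0.3809 0.002 ] [ 0.08  0.18 17.7 ]
[-3.549e+01 -3.546e+01 -3.000e-02]
```

Emit:
{"name": "send_rows", "arguments": {"motion": [[-35.5,-35.5,0,0,0,0],[-35.5,-35.5,0,0,0,0],[-35.5,-35.5,0,0,0,0],[-35.5,-35.5,0,0,0,0],[-35.5,-35.5,0,0,0,0],[-35.5,-35.5,0,0,0,0],[-35.5,-35.5,0,0,0,0],[-35.5,-35.5,0,0,0,0],[-35.5,-35.5,0,0,0,0],[-35.5,-35.5,0,0,0,0],[-35.5,-35.5,0,0,0,0],[-35.5,-35.5,0,0,0,0]]}}

```text
t: 39.85
tcp_pos: [0.6227, -0.1208, 0.1759]
tool_rot: [-1.067, -2.951, 0.001]
force: [1.2, 0.1, 0.1]
gripper_width: 0.0528
grip_force: 0.0
```

Emit:
{"name": "send_rows", "arguments": {"motion": [[-0.1,-0.1,0,0,0,0],[-0.1,-0.1,0,0,0,0],[-0.1,-0.1,0,0,0,0],[-0.1,-0.1,0,0,0,0]]}}

```text
t: 40.18
tcp_pos: [0.6235, -0.119, 0.177]
tool_rot: [-1.066, -2.953, 0.0]
force: [0.3, 1.0, 0.5]
gripper_width: 0.053
grip_force: 0.0
```

```bash
python3 - <<'E'
from h import *
c,s=look('handle_top',.116,'w18.png')
print(to_tool(np.array([.6247,-.1205,.069])-s['tcp_pos']))
for d in models.spot_point('cap0','wrist'): print(d['p'],ray(c,d['pixel'],.032))
cv2.imwrite('pics/w18z.png',cv2.resize(c['frame'][0:256,150:490,::-1],None,fx=2.3,fy=2.3,interpolation=cv2.INTER_CUBIC))
t=cap('top')
for l in('pusher','pad'):
    for d in models.spot_point(l,'top')[:1]: print(l,d['p'],ray(t,d['pixel'],.002 if l=='pusher' else 0))
E
```

```text
[ 0.6237 -0.1187  0.1773] [-1.065 -2.954  0.   ]
handle_top 0.64 [257.5 208.4] [ 0.6266 -0.1233  0.116 ] [-0.52 -0.17  6.13]
[-0.2  -0.07 10.83]
0.95 [ 0.5809 -0.036   0.032 ]
0.59 [0.5802 0.0374 0.032 ]
0.59 [0.6445 0.0397 0.032 ]
pusher 0.59 [0.5758 0.3822 0.002 ]
pad 0.83 [0.5747 0.3805 0.    ]
```

View pics/w18z.png

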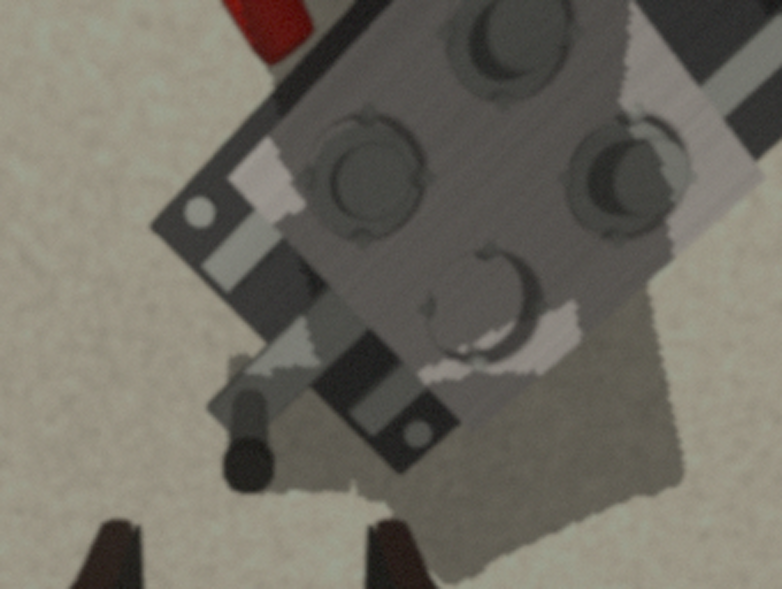

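The caps sit flush and low in their recesses, and the handle top is at about (258,201) px, 1.6 mm off the tool axis. I'll descend and grip it.

Emit:
{"name": "send_rows", "arguments": {"motion": [[-0.1,-0.15,4,0,0,0],[-0.1,-0.15,8,0,0,0],[-0.1,-0.15,10.7,0,0,0],[-0.1,-0.15,10.7,0,0,0],[-0.1,-0.15,10.7,0,0,0],[-0.1,-0.15,10.7,0,0,0]]}}

```text
t: 40.98
tcp_pos: [0.6253, -0.1222, 0.0728]
tool_rot: [1.067, 2.953, 0.0]
force: [-0.2, -0.1, 0.7]
gripper_width: 0.0529
grip_force: 0.0
```

Emit:
{"name": "send_rows", "arguments": {"claw": 1, "motion": [[0,0,0,0,0,0],[0,0,0,0,0,0],[0,0,0,0,0,0],[0,0,0,0,0,0],[0,0,0,0,0,0],[0,0,0,0,0,0],[0,0,0,0,0,0],[0,0,0,0,0,0],[0,0,0,0,0,0],[0,0,0,0,0,0]]}}

```text
t: 41.82
tcp_pos: [0.6243, -0.1222, 0.0714]
tool_rot: [1.068, 2.954, 0.0]
force: [0.2, 0.5, 4.0]
gripper_width: 0.0137
grip_force: 30.0
```

Emit:
{"name": "send_rows", "arguments": {"motion": [[0.7,0.7,0,0,0,0],[1.7,1.7,0,0,0,0],[2.8,2.8,0,0,0,0],[3.9,3.9,0,0,0,0],[5,4.95,0,0,0,0],[6.1,6.05,0,0,0,0],[7.2,7.15,0,0,0,0],[8.3,8.2,0,0,0,0],[9.4,9.3,0,0,0,0],[10.4,10.3,0,0,0,0],[11,10.9,0,0,0,0],[11,10.9,0,0,0,0]]}}

```text
t: 42.82
tcp_pos: [0.6095, 0.035, 0.0714]
tool_rot: [1.066, 2.955, 0.003]
force: [4.0, 2.4, 3.9]
gripper_width: 0.0137
grip_force: 30.0
```

Emit:
{"name": "send_rows", "arguments": {"motion": [[0.4,0.4,0,0,0,0],[0.8,0.8,0,0,0,0],[1.2,1.2,0,0,0,0],[1.6,1.6,0,0,0,0],[2,2,0,0,0,0],[2.2,2.2,0,0,0,0],[2.2,2.2,0,0,0,0],[2.2,2.2,0,0,0,0]]}}

```text
t: 43.48
tcp_pos: [0.6039, 0.0548, 0.071]
tool_rot: [-1.065, -2.954, 0.019]
force: [-3.6, -46.0, 11.2]
gripper_width: 0.0139
grip_force: 30.0
```

Firm contact after about 0.18 m of travel, well past where a proud cap would hit the gate, so this should be the end stop. I'll relax the pull and release.

Emit:
{"name": "send_rows", "arguments": {"motion": [[-0.3,-0.3,0,0,0,0],[-0.55,-0.55,0,0,0,0],[-0.55,-0.55,0,0,0,0],[-0.55,-0.55,0,0,0,0]]}}

```text
t: 43.82
tcp_pos: [0.604, 0.0545, 0.071]
tool_rot: [-1.067, -2.949, 0.004]
force: [-6.1, -5.5, 11.6]
gripper_width: 0.0138
grip_force: 30.0
```

Emit:
{"name": "send_rows", "arguments": {"claw": 0.4, "motion": [[0,0,0,0,0,0],[0,0,0,0,0,0],[0,0,0,0,0,0],[0,0,0,0,0,0],[0,0,0,0,0,0],[0,0,0,0,0,0],[0,0,-4,0,0,0],[0,0,-8,0,0,0],[0,0,-12,0,0,0],[0,0,-13,0,0,0],[0,0,-13,0,0,0],[0,0,-13,0,0,0]]}}

```text
t: 44.82
tcp_pos: [0.6069, 0.0553, 0.201]
tool_rot: [1.068, 2.954, 0.0]
force: [-1.4, 0.3, -0.1]
gripper_width: 0.0526
grip_force: 0.0
```

```bash
python3 - <<'E'
from h import *
for n in('top','scene','wrist'):
    c=cap(n,n+'_end.png')
    for l,z in dict(plate_mid=.054,handle_top=.116,cap0=.032,pusher=.002,pad=0,bed=0,recess0=.054).items():
        for d in models.spot_point(l,n)[:4]:
            if d['p']>.3: print(n,l,round(d['p'],2),np.round(d['pixel']),ray(c,d['pixel'],z))
E
```

```text
top plate_mid 0.75 [171. 184.] [0.5967 0.184  0.054 ]
top handle_top 0.9 [222. 174.] [0.609  0.0541 0.116 ]
top cap0 0.72 [161. 175.] [0.6236 0.2127 0.032 ]
top cap0 0.6 [159. 198.] [0.5636 0.2178 0.032 ]
top pusher 0.65 [368. 162.] [ 0.653  -0.3308  0.002 ]
top pad 0.63 [101. 195.] [0.5767 0.3738 0.    ]
top bed 0.69 [248. 182.] [ 0.6066 -0.0096  0.    ]
top recess0 0.95 [157. 171.] [0.6296 0.2198 0.054 ]
top recess0 0.76 [164. 198.] [0.5598 0.2018 0.054 ]
top recess0 0.59 [182. 170.] [0.6316 0.1548 0.054 ]
scene plate_mid 0.8 [316. 199.] [0.5916 0.1741 0.054 ]
scene handle_top 0.8 [279. 198.] [0.6093 0.0376 0.116 ]
scene cap0 0.59 [318. 195.] [0.5546 0.2113 0.032 ]
scene cap0 0.53 [332. 204.] [0.6116 0.223  0.032 ]
scene cap0 0.36 [300. 201.] [0.555  0.1458 0.032 ]
scene pusher 0.72 [364. 193.] [0.5759 0.3796 0.002 ]
scene pusher 0.44 [333. 208.] [0.5977 0.2402 0.002 ]
scene pad 0.66 [367. 192.] [0.5755 0.3915 0.    ]
scene bed 0.96 [262. 230.] [ 0.5906 -0.0058  0.    ]
scene recess0 0.94 [318. 188.] [0.5458 0.213  0.054 ]
scene recess0 0.9 [330. 202.] [0.6201 0.2052 0.054 ]
scene recess0 0.82 [300. 198.] [0.5655 0.1372 0.054 ]
scene recess0 0.65 [314. 209.] [0.6312 0.1441 0.054 ]
wrist plate_mid 0.59 [351.  78.] [0.5938 0.1727 0.054 ]
wrist plate_mid 0.59 [300.  76.] [0.5635 0.1392 0.054 ]
wrist handle_top 0.93 [257. 194.] [0.6075 0.0523 0.116 ]
wrist cap0 0.88 [300.  78.] [0.5658 0.14   0.032 ]
wrist cap0 0.78 [402.  80.] [0.6301 0.2142 0.032 ]
wrist cap0 0.61 [358.  25.] [0.563 0.209 0.032]
wrist cap0 0.35 [354.  77.] [0.5982 0.1799 0.032 ]
wrist bed 0.83 [217. 197.] [ 0.6109 -0.0126  0.    ]
wrist recess0 0.81 [352. 132.] [0.6335 0.1462 0.054 ]
```

```bash
python3 - <<'E'
import cv2,numpy as np
z=lambda a,f:cv2.resize(a,None,fx=f,fy=f,interpolation=cv2.INTER_CUBIC)
w=z(cv2.imread('pics/scene_end.png')[150:270,210:410],4)[:300*2]
t=z(cv2.imread('pics/top_end.png')[135:235,80:280],4)
o=np.vstack([w[:,:800],t]);o=z(o,.65)
cv2.imwrite('pics/end.png',o);print(o.shape)
E
```

```text
(572, 520, 3)
```

View pics/end.png

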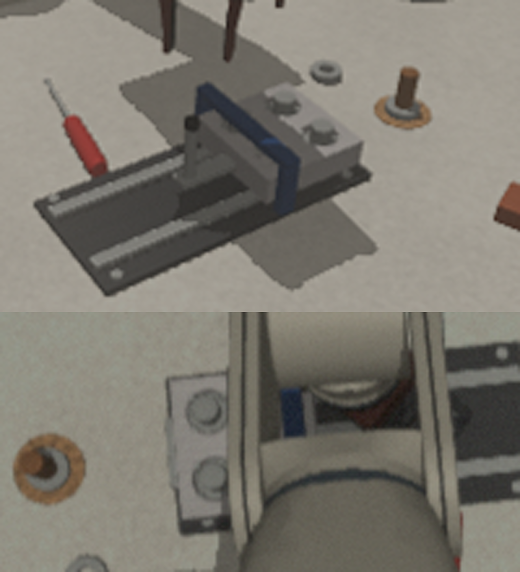

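The plate is at the end stop past the gate, the pusher stands upright on its pad, and the bearing and screwdriver are undisturbed. Handing in.

```bash
python3 -c "
from bench import ticket
print(ticket.sign_off())"
```

```text
the job is handed in; nothing more can be done
None
```

I handed the job in, and it returned no verdict: all three caps were pressed home with the pusher, the pusher is back upright on its pad, and the plate was drawn under the gate until it met firm resistance at the end stop.

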